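# Nip a glued notebook in the bookbinding press and lock the spindle

## Task

The notebook in the small bookbinding press has a freshly glued cover. Slacken the lock nut with its red-gripped lever, wind the platen down with the crank until the notebook is firmly nipped but not crushed, then tighten the lock nut again, firmly but without straining it, so that the spindle cannot back off while the glue dries. Never force the crank while the nut is tight, and leave the notebook and the things round the press where they are.

Things in the scene. Friction and masses are not known exactly. Their poses are not given: they have to be found in the camera images.
- press: Small cast bookbinding (nipping) press, dark blue-grey, heavy, does not shift on the desk: base 150 x 276 mm, steel bed 24 mm above the desk, two cheeks and a bridge (52 mm wide in the press's x, 276 mm along its y) whose top is 125 mm above the desk. Origin: on the desk under the press's centre, below the spindle axis; z up.
- nut_axis (a point): Centre of the brass lock nut, on the press's vertical spindle axis, 145 mm above the desk; does not move. Nut and crank turn about this axis. Counterclockwise from above slackens the nut: 3 to 6 N at the lever grip breaks it loose, its bite is gone after 0.15 to 0.4 rad, then it swings with under 1 N as far as 1.4 rad from the start. It stays where it is left.
- lever_grip (a point): Middle of the red upright grip at the end of the nut's lever: 17 mm diameter, from 145 to 166 mm above the desk (narrowing in its top 5 mm), 85 mm from the axis; this point is 155.5 mm up. The lever under it is a 10 mm steel bar with a 19 mm collar below the grip. It starts tight, on the robot's side of the press.
- lock_pad: Clamping pad hidden in the bridge; the nut presses it on the spindle. Turned clockwise the nut starts to bite at an angle that must be felt; from there the push needed at the grip grows evenly: 2 N after 0.1 rad, 4 to 5 N after 0.2, 7 to 9 N (firmly tight) after 0.3, 10 to 12 N after 0.45; over 15 N strains it. The pad takes about 11 N per 0.1 rad of bite. On release the nut springs back at most 0.04 rad.
- crank_knob_mid (a point): Middle of the black round knob on the crank: upright, 17 mm diameter, 28 mm tall (14 mm above and below this point), 50 mm from the axis, spins freely on its pin. It orbits the axis and sinks 20 mm a turn when wound clockwise seen from above; 192 to 199 mm above the desk at the start, about 180 mm when the notebook is reached after roughly half to one turn. The crank arm lies under it, its top 1.5 mm below the knob.
- spindle: Steel spindle, 24 mm thick, with the crank fixed on top; clockwise from above drives the platen down 20 mm a turn. With the nut slack it turns with about 4.5 N of sideways push at the crank knob and stays where it is left. Once the platen meets the notebook the push climbs steeply, by about 1 N for each 15 N of pressure on the notebook: about 8 N at the knob is a firm nip (60 N), 13 N is crushing. With the nut tight it is locked.
- platen: Steel pressing plate 140 x 190 x 12 mm under the spindle; origin: centre of its underside. Level, guided between the cheeks. Its height on the spindle differs by up to 1.5 mm either way from press to press.
- notebook: Black notebook 210 x 153 mm, about 12 to 14 mm thick, its cover freshly glued, lying on the bed under the platen with the wire coil of its long front edge just outside it. Origin: centre of its underside. Hard to press beyond a few tenths of a mm.
- binder_clip: Black binder clip standing on the desk, 22 x 32 x 37 mm, left of the press. Origin: centre of its underside.
- brush: Flat glue brush, 240 mm long, lying right of the press. Origin: middle of its underside.
- wood_tool: Pale wooden folding stick, 176 x 9 x 8 mm, lying close to the press on its right. Origin: middle of its underside.
- eraser: Eraser in a blue sleeve, 20 x 42 x 12 mm, left of the press. Origin: centre of its underside.
- tape_roll: Roll of brown tape, 96 mm diameter, 48 mm tall, lying behind the press on the right, on the green cutting mat. Origin: centre of its underside.

How it is judged:
On the way, in this order (a step that is already met when the one before it is completed fails the run):
1. the lock nut is slackened until the spindle is free (contact force between lock_pad and spindle below 0.5 N), for 0.2 s.
2. with the nut slack, the platen is wound down until it nips the notebook with more than 25 N (contact force between platen and notebook above 25 N and contact force between lock_pad and spindle below 0.5 N), for 0.2 s.
At the end, for the whole second after the job is handed in: The platen presses on the notebook with 22 to 120 N, the lock nut is tight again (more than 20 N on the lock pad), and the notebook lies within 10 mm of where it was (contact force between platen and notebook between 22 and 120 N and contact force between lock_pad and spindle above 20 N and distance of notebook from where it was at the start of the episode below 0.01 m); the robot touches nothing.
It fails at once if the notebook is crushed (over 150 N under the platen) (contact force between platen and notebook above 150 N).
It fails at once if the lock nut is strained (over 90 N on the lock pad) (contact force between lock_pad and spindle above 90 N).
It fails at once if the spindle is forced round while the nut bites (contact force between lock_pad and spindle above 12 N and angular speed of spindle above 0.3 rad/s).
It fails at once if a thing round the press is shifted by more than 15 mm (distance of any of binder_clip, wood_tool, brush, eraser, tape_roll from where it was at the start of the episode above 0.015 m).
It also fails if it takes over 72 s, if anything falls off the work surface, if the arm or the gripper's body presses on something with over 40 N, if the wrist force passes 120 N, or if a joint passes its speed limit or range.

## Robot

A 6-joint arm with a two-finger parallel gripper is mounted at the origin on a cart in front of the work surface, level with it; the furniture and walls round the work are solid. World frame = base frame: x ahead of the robot, y to its left, z up, the work surface at z = 0. Lengths are in m, angles in rad, forces in N, time in s.
With the tool pointing down it reaches from about 0.3 to 0.775 m from the base axis. Payload 14.6 kg.
Tool frame: the origin (TCP) lies at the very end of the fingers, on their centre line; the grasp point (between the pads) lies 19 mm behind it; z points along the fingers, y is the direction in which the jaws open and shut (so a half turn about z gives the same grasp; the last joint's range is limited). The gripper opens to 94 mm and grips with 3 to 60 N. Pads are 16 mm wide; open, the fingers measure 119 mm over their backs; the gripper's body (75 mm by 177 mm) begins 78 mm behind the grasp point.
Start: joints at [1.267, 0.3, 1.521, -0, 1.321, -0.067], TCP at [0.129, 0.535, 0.205] pointing down, gripper open.
Joint ranges: [-3.03, 3.03], [-0.79, 2.21], [0.23, 2.52], [-1.04, 4.18], [0, 3.07], [-2.55, 2.55]. Speed limits (rad/s): [2.22, 2.22, 2.57, 3.14, 3.14, 3.14].

## Interface

Orientations are given as [roll, pitch, yaw] about the fixed x, y, z axes, in that order (R = Rz(yaw) Ry(pitch) Rx(roll)).
In Python, from station import get_obs, vision, hand_in gives the robot as it stands.
- The arm moves only by the tool play_rows, never from a script. Its argument "moves" is a list of rows, each an object with "claw": the opening, from 0 (shut) to 1 (fully open); "linear": the shift along the tool's x, y, z in mm, a list of three; "turn": the turn, a rotation vector about the tool's x, y, z in rad, a list of three. In form: [{"claw": claw, "linear": [tx, ty, tz], "turn": [ax, ay, az]}, ...]. A call has 1 to 8 rows; each row is the pose to reach, as a shift and turn from the pose measured when the call began, along the tool's axes at that moment; what a row does not reach only later rows make up. A row lasts 1/8 s, in which the tool goes at most 62.5 mm and 10.7 degrees, less where a joint would pass 70% of its speed; a pose out of reach is approached as far as the arm can. A call with a gripper value outside its range is refused whole. The fingers move at their own pace and stop on an object; "force" is the grip in N (left out, the last holds). Time passes only in rows, so rows that repeat a pose let the fingers close. It gives the time, the measured TCP pose, the force and the opening at its end, in the units of the state.
- get_obs(): the state, without advancing time (a new reading comes with each control period).
- vision.camera(name): name is "side" or "top" or "wrist"; returns the picture (384x512x3 uint8, blue, green, red); there is no depth.
- vision.camera_info(name): a dict with "camera_matrix" (3x3 intrinsics, pixels), "k1" (the pictures are not rectified: a ray, as slopes to the right and down, at radius r is drawn at 1 + k1 r^2 times it, then the intrinsics apply), "rvec" (rotation vector, rad) and "tvec" (3), from world to camera coordinates, as OpenCV has them; the wrist camera has in their place "mount" (4x4, takes a point from camera to tool coordinates, whose origin is the TCP and whose axes are the flange's). Camera axes: x right, y down, z forward; pixel columns grow to the right and rows downward; lengths in m; the calibration is good to about 2 mm. A picture is of the moment at which its call begins: read the wrist's pose just before it. camera_info takes no time and is no camera call.
- hand_in(): hands the job in, once; it reports no verdict.
The state is a dict: "time_s": time; "qpos": joint angles; "joint_vel": joint speeds; "tau": joint torques, N m; "ee_pos": TCP position; "eef_rot": TCP orientation; "force": force on the tool from outside, world axes, zero at the start; "moment": the same for the moment, N m; "grip_width": finger opening in m.
Only numpy, scipy, OpenCV 4.12 (cv2) and the standard library are available. Lean on these libraries where they do the work, as an engineer would, in place of code of your own. Each camera call takes 0.05 s, during which the arm holds its last target.

## Working session

There is one attempt and no reset: what is moved stays moved. The work goes in short steps, Python scripts to look and compute and a tool call to move; the robot and the scene stay as the last step left them, time stands still between calls to the robot, and variables do not carry over. Pictures are saved under pics/ and viewed, and the job is handed in when it is done.

Besides the shell and the picture viewer there is one more tool, called after ">>>" in YAML: its name, and indented under it one key for each argument. play_rows: Moves the arm, as the interface text tells. Its arguments: {"type":"object","properties":{"moves":{"type":"array","items":{"type":"object","properties":{"claw":{"type":"number"},"linear":{"type":"array","items":{"type":"number"}},"turn":{"type":"array","items":{"type":"number"}}}}},"force":{"type":"number"}},"required":["moves"]}

```bash
ls; mkdir -p pics; python3 - <<'E'
from station import get_obs, vision
import cv2
o=get_obs(); print(o)
for n in ("side","top","wrist"):
    cv2.imwrite(f"pics/{n}0.png",vision.camera(n)); print(n,vision.camera_info(n))
E
```

```text
pics
{'time_s': 0.0, 'qpos': array([ 1.26742967e+00,  3.00488467e-01,  1.52158038e+00,  2.55863146e-05,
        1.32071837e+00, -6.65854951e-02]), 'joint_vel': array([ 0.0018123 ,  0.00076974, -0.00034722, -0.00048385, -0.00019711,
       -0.00067091]), 'tau': array([ 1.16140742e-03, -5.31801081e+01, -3.52733409e+01,  7.09695392e-02,
        2.44496902e-02, -8.05746731e-05]), 'ee_pos': array([0.12892457, 0.53440068, 0.20487711]), 'eef_rot': array([-3.14040239e+00, -1.04209498e-04,  2.90480509e+00]), 'force': array([-0.38386011,  0.50548628, -0.7971403 ]), 'moment': array([-0.04124836, -0.01325812,  0.00413351]), 'grip_width': 0.09410397826927078}
side {'camera_matrix': array([[447.31987354,   0.        , 259.29937657],
       [  0.        , 447.31987354, 185.73803585],
       [  0.        ,   0.        ,   1.        ]]), 'k1': 0.04543201044433639, 'rvec': array([ 0.42097121, -2.66587153,  1.2760408 ]), 'tvec': array([0.55749641, 0.24911285, 0.93492142])}
top {'camera_matrix': array([[364.83455807,   0.        , 254.41990449],
       [  0.        , 364.83455807, 191.44334206],
       [  0.        ,   0.        ,   1.        ]]), 'k1': -0.023410548892358857, 'rvec': array([ 2.15865478, -2.12490322,  0.19804747]), 'tvec': array([-0.02887152,  0.58661011,  0.99231898])}
wrist {'camera_matrix': array([[273.96015014,   0.        , 253.74967136],
       [  0.        , 273.96015014, 198.20498099],
       [  0.        ,   0.        ,   1.        ]]), 'k1': -0.0064720769261555275, 'mount': array([[-2.29715072e-04, -9.65005708e-01, -2.62228777e-01,
         7.55109985e-02],
       [ 9.99999940e-01, -2.90151516e-04,  1.91751688e-04,
         9.56885012e-04],
       [-2.61127550e-04, -2.62228717e-01,  9.65005716e-01,
        -1.78339669e-01],
       [ 0.00000000e+00,  0.00000000e+00,  0.00000000e+00,
         1.00000000e+00]])}
```

View pics/side0.png

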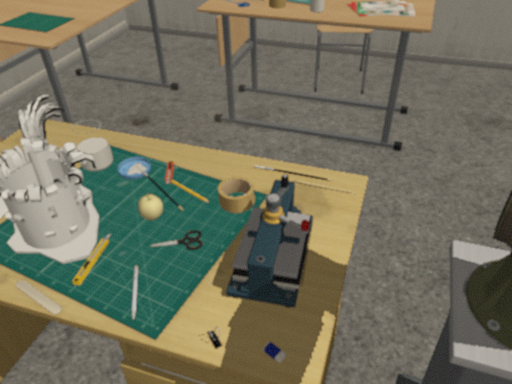

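View pics/top0.png

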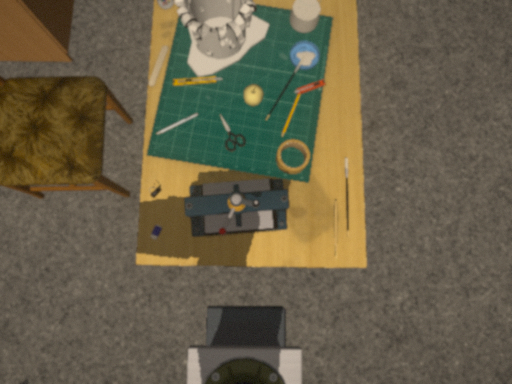

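View pics/wrist0.png

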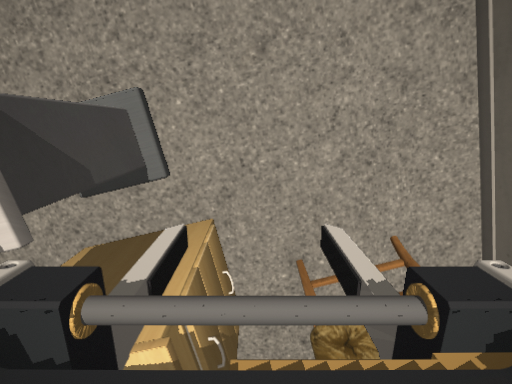

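```bash
cat > h.py <<'E'
import numpy as np, cv2
from station import get_obs, vision
from scipy.spatial.transform import Rotation as R
def proj(n,P):
    c=vision.camera_info(n); K=c["camera_matrix"]; D=np.array([c["k1"],0,0,0,0.])
    if "rvec" in c: rv,tv=c["rvec"],c["tvec"]
    else:
        o=get_obs(); T=np.eye(4); T[:3,:3]=R.from_euler("xyz",o["eef_rot"]).as_matrix(); T[:3,3]=o["ee_pos"]
        M=np.linalg.inv(T@c["mount"]); rv=cv2.Rodrigues(M[:3,:3])[0]; tv=M[:3,3]
    return cv2.projectPoints(np.atleast_2d(np.array(P,float)),rv,tv,K,D)[0][:,0]
def ray(n,uv):
    c=vision.camera_info(n); K=c["camera_matrix"]; D=np.array([c["k1"],0,0,0,0.])
    s=cv2.undistortPoints(np.array([[uv]],float),K,D)[0,0]
    d=np.array([s[0],s[1],1.])
    if "rvec" in c:
        Rm=cv2.Rodrigues(c["rvec"])[0]; return -Rm.T@c["tvec"],Rm.T@d
    o=get_obs(); T=np.eye(4); T[:3,:3]=R.from_euler("xyz",o["eef_rot"]).as_matrix(); T[:3,3]=o["ee_pos"]
    M=T@c["mount"]; return M[:3,3],M[:3,:3]@d
def atz(n,uv,z):
    p,d=ray(n,uv); return p+d*(z-p[2])/d[2]
def tri(n1,a,n2,b):
    p,d=ray(n1,a);q,e=ray(n2,b)
    s=np.linalg.lstsq(np.c_[d,-e],q-p,rcond=None)[0]
    return (p+d*s[0]+q+e*s[1])/2, np.linalg.norm(p+d*s[0]-q-e*s[1])
E
python3 - <<'E'
import cv2
a=cv2.imread("pics/side0.png")[165:305,210:330]; cv2.imwrite("pics/side0c.png",cv2.resize(a,None,fx=4.2,fy=4.2,interpolation=cv2.INTER_CUBIC))
a=cv2.imread("pics/top0.png")[165:245,170:300]; cv2.imwrite("pics/top0c.png",cv2.resize(a,None,fx=6,fy=6,interpolation=cv2.INTER_CUBIC))
E
```

```text
(no output)
```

View pics/side0c.png

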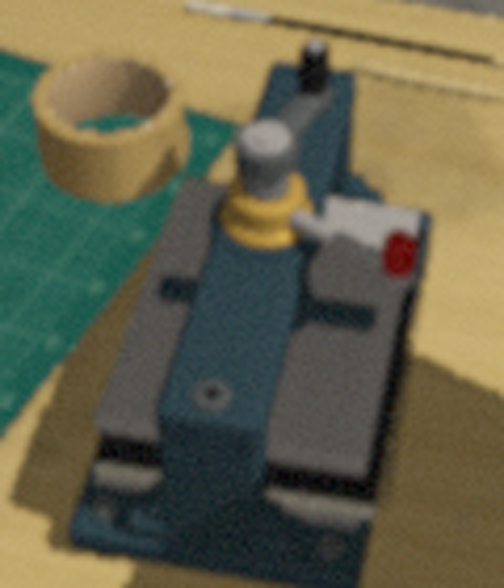

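View pics/top0c.png

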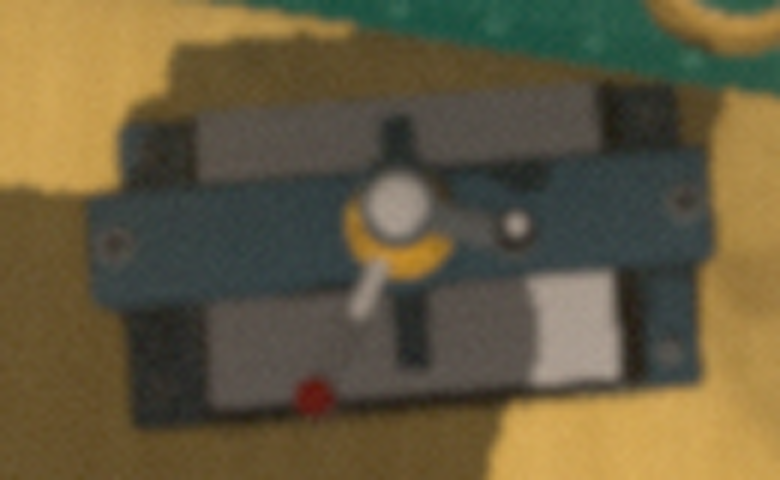

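```bash
python3 - <<'E'
from h import *
s=lambda u,v:((u+.5)/4.2-.5+210,(v+.5)/4.2-.5+165)
t=lambda u,v:((u+.5)/6-.5+170,(v+.5)/6-.5+165)
kt=tri("side",s(315,46),"top",t(516,225));print("knob top",kt)
print("knob mid top@.2095", atz("top",t(516,225),.2095),"side@.1955",atz("side",s(314,68),.1955))
print("grip", tri("side",s(401,255),"top",t(315,397)), atz("top",t(315,397),.166), atz("side",s(401,255),.1555))
for z in(.2,.21,.22): print("spindle top",z, atz("top",t(399,203),z))
print("spindle tri",tri("side",s(268,137),"top",t(399,203)))
# bridge corners z .125
for n,u in (("tl",(90,202)),("bl",(97,307)),("tr",(706,150)),("br",(712,258))): print(n,atz("top",t(*u),.125))
for n,u in (("screwL",(115,243)),("screwR",(684,201))): print(n,atz("top",t(*u),.125))
print("clip",atz("top",(155,188),.03),"wood",[atz("top",p,.01) for p in((335,199),(335,254))],"tape",atz("top",(293,156),.05))
E
```

```text
knob top (array([ 0.53396067, -0.02039492,  0.20586516]), np.float64(0.0012921125696703445))
knob mid top@.2095 [ 0.53409827 -0.02022111  0.2095    ] side@.1955 [ 0.53225847 -0.01550171  0.1955    ]
grip (array([0.46661202, 0.06188521, 0.15322692]), np.float64(0.002133118863470752)) [0.46691933 0.06113199 0.166     ] [0.46506717 0.06415629 0.1555    ]
spindle top 0.2 [0.5436051  0.02704159 0.2       ]
spindle top 0.21 [0.54211918 0.02669669 0.21      ]
spindle top 0.22 [0.54063326 0.02635179 0.22      ]
spindle tri (array([0.54506808, 0.02746287, 0.1810868 ]), np.float64(0.0027029418402044897))
tl [0.55288167 0.164991   0.125     ]
bl [0.50680042 0.15984707 0.125     ]
tr [ 0.58072673 -0.10542698  0.125     ]
br [ 0.53269977 -0.1080293   0.125     ]
screwL [0.53496653 0.15325802 0.125     ]
screwR [ 0.55776408 -0.09570418  0.125     ]
clip [0.59541366 0.26895996 0.03      ] wood [array([ 0.57504217, -0.2599281 ,  0.01      ]), array([ 0.41384469, -0.25642492,  0.01      ])] tape [ 0.69337579 -0.13034535  0.05      ]
```

```bash
cat >> h.py <<'E'
def rel(P,yaw,o=None):
    """shift/turn in tool axes for world targets, straight-down tool with given yaw"""
    o=o or get_obs(); R0=R.from_euler("xyz",o["eef_rot"])
    l=R0.inv().apply(np.array(P)-o["ee_pos"])*1000
    t=(R0.inv()*R.from_euler("xyz",[np.pi,0,yaw])).as_rotvec()
    return l.round(1),t.round(3)
def st():
    o=get_obs(); r=R.from_euler("xyz",o["eef_rot"])
    print("t",round(o["time_s"],2),"p",o["ee_pos"].round(4),"rot",o["eef_rot"].round(3),"F",o["force"].round(2),"M",o["moment"].round(2),"w",round(o["grip_width"],4),"q",o["qpos"].round(2))
E
python3 - <<'E'
from h import *
print(rel([.40,.062,.27],np.pi))
E
```

```text
(array([-374.3, -395.7,  -64.7]), array([-0.001, -0.   , -0.237]))
```

>>> play_rows:
  moves:
    - {"claw": 0.3,"linear": [-37,-40,-65],"turn": [0,0,-0.03]}
    - {"claw": 0.3,"linear": [-80,-84,-65],"turn": [0,0,-0.06]}
    - {"claw": 0.3,"linear": [-122,-128,-65],"turn": [0,0,-0.09]}
    - {"claw": 0.3,"linear": [-164,-173,-65],"turn": [0,0,-0.12]}
    - {"claw": 0.3,"linear": [-206,-218,-65],"turn": [0,0,-0.15]}
    - {"claw": 0.3,"linear": [-250,-264,-65],"turn": [0,0,-0.18]}
    - {"claw": 0.3,"linear": [-294,-310,-65],"turn": [0,0,-0.21]}
    - {"claw": 0.3,"linear": [-338,-356,-65],"turn": [0,0,-0.237]}

```text
time_s: 1.15
ee_pos: [0.3672, 0.12, 0.2705]
eef_rot: [-3.141, 0.0, -3.14]
force: [1.1, 0.9, -0.1]
grip_width: 0.028
```

```bash
python3 - <<'E'
from h import *
st(); print(rel([.40,.05,.27],np.pi))
E
```

```text
t 1.15 p [0.3672 0.12   0.2705] rot [-3.141  0.    -3.14 ] F [ 1.06  0.87 -0.11] M [ 0.06 -0.05 -0.  ] w 0.028 q [ 0.22 -0.13  1.83 -0.    1.44 -1.35]
(array([-32.8, -70. ,   0.5]), array([-0.001,  0.   ,  0.001]))
```

>>> play_rows:
  moves:
    - {"claw": 0.3,"linear": [-25,-45,0],"turn": [0,0,0]}
    - {"claw": 0.3,"linear": [-33,-70,0],"turn": [0,0,0]}
    - {"claw": 0.3,"linear": [-33,-70,0],"turn": [0,0,0]}

```text
time_s: 1.52
ee_pos: [0.4004, 0.0489, 0.2702]
eef_rot: [-3.141, -0.0, 3.14]
force: [-0.5, 0.6, -0.4]
grip_width: 0.0282
```

```bash
python3 - <<'E'
from h import *
st(); a=vision.camera("wrist"); cv2.imwrite("pics/w1.png",a)
cv2.imwrite("pics/w1c.png",cv2.resize(a,None,fx=1.5,fy=1.5,interpolation=cv2.INTER_CUBIC))
st()
E
```

```text
t 1.52 p [0.4004 0.0489 0.2702] rot [-3.141 -0.     3.14 ] F [-0.46  0.56 -0.38] M [ 0.05 -0.01 -0.  ] w 0.0282 q [ 0.03 -0.08  1.79 -0.    1.43 -1.54]
t 1.57 p [0.4001 0.0498 0.2703] rot [-3.141 -0.     3.141] F [-0.8  0.6 -0.4] M [ 0.03 -0.03 -0.01] w 0.0285 q [ 0.03 -0.08  1.8  -0.    1.43 -1.54]
```

View pics/w1c.png

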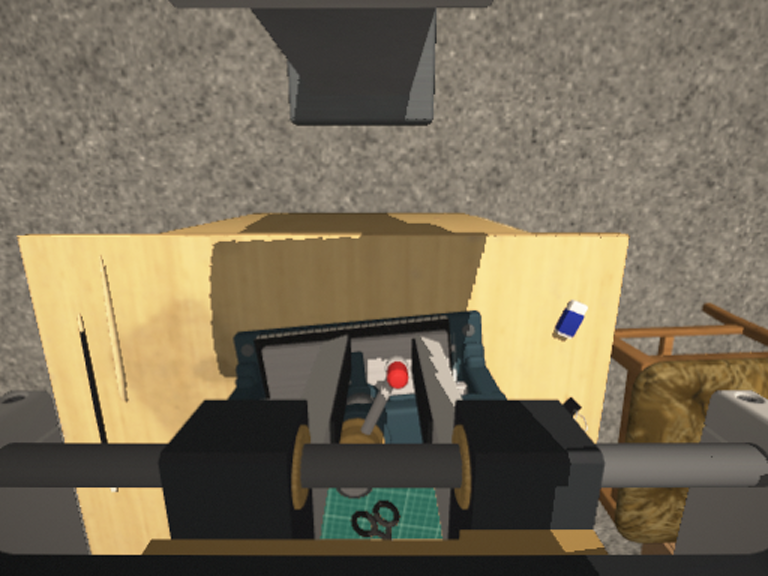

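```bash
python3 - <<'E'
from h import *
a=cv2.imread("pics/w1.png")[220:340,205:325]; cv2.imwrite("pics/w1d.png",cv2.resize(a,None,fx=5,fy=5,interpolation=cv2.INTER_CUBIC))
E
```

```text
(no output)
```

View pics/w1d.png

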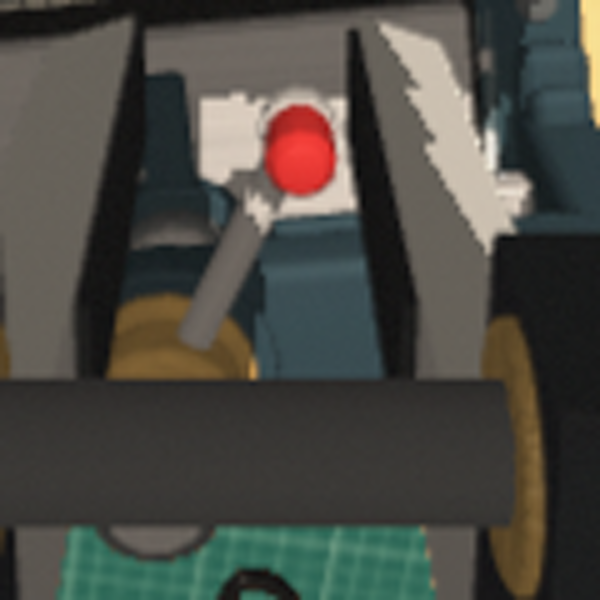

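```bash
python3 - <<'E'
from h import *
st()
w=lambda u,v:((u+.5)/5-.5+205,(v+.5)/5-.5+220)
g=atz("wrist",w(301,163),.165);print("grip",g)
print("left/right edges",atz("wrist",w(266,150),.158),atz("wrist",w(335,150),.158))
ax=np.array([.544,.0275]); print(np.linalg.norm(g[:2]-ax),np.degrees(np.arctan2(*(g[:2]-ax)[::-1])))
print("collar",atz("wrist",w(298,112),.145))
print("nut centre px", proj("wrist",[[*ax,.145],[*ax,.155],[*ax,.205]]))
print("nut edges at", atz("wrist",w(107,365),.15),atz("wrist",w(252,365),.15))
E
```

```text
t 1.57 p [0.4001 0.0498 0.2703] rot [-3.141 -0.     3.141] F [-0.8  0.6 -0.4] M [ 0.03 -0.03 -0.01] w 0.0285 q [ 0.03 -0.08  1.8  -0.    1.43 -1.54]
grip [0.46537266 0.06309912 0.165     ]
left/right edges [0.46553479 0.05525964 0.158     ] [0.46554446 0.07125162 0.158     ]
0.08631080819658783 155.64099815097342
collar [0.4618596 0.0631164 0.145    ]
nut centre px [[235.77852482 301.18733024]
 [235.26960023 306.19749978]
 [232.22543653 336.1729839 ]]
nut edges at [0.5280052  0.01590547 0.15      ] [0.52801263 0.05208576 0.15      ]
```

```bash
python3 - <<'E'
from h import *
ax=np.array([.5438,.029]); g=np.array([.4655,.0632]); a=np.arctan2(*(g-ax)[::-1]); print(a)
print(rel([*g,.195],a)); print(rel([*g,.15],a))
E
```

```text
2.7297853482280763
(array([-65.4,  13.4,  75.3]), array([-0.001, -0.   ,  0.411]))
(array([-65.4,  13.4, 120.3]), array([-0.001, -0.   ,  0.411]))
```

>>> play_rows:
  moves:
    - {"claw": 0.4,"linear": [-30,7,20],"turn": [0,0,0.16]}
    - {"claw": 0.4,"linear": [-60,13,40],"turn": [0,0,0.33]}
    - {"claw": 0.4,"linear": [-65.4,13.4,70],"turn": [0,0,0.411]}
    - {"claw": 0.4,"linear": [-65.4,13.4,75],"turn": [0,0,0.411]}
    - {"claw": 0.4,"linear": [-65.4,13.4,75],"turn": [0,0,0.411]}

```text
time_s: 2.2
ee_pos: [0.4653, 0.0638, 0.1961]
eef_rot: [-3.141, 0.0, 2.733]
force: [0.1, -0.4, 0.6]
grip_width: 0.0377
```

```bash
python3 - <<'E'
from h import *
st(); a=vision.camera("wrist"); cv2.imwrite("pics/w2.png",a)
a=a[200:384,170:340];cv2.imwrite("pics/w2c.png",cv2.resize(a,None,fx=3.2,fy=3.2,interpolation=cv2.INTER_CUBIC))
print(proj("wrist",[[.4655,.0632,.166],[.5438,.029,.145],[.4655,.0632,.145]]))
E
```

```text
t 2.2 p [0.4653 0.0638 0.1961] rot [-3.141  0.     2.733] F [ 0.07 -0.4   0.59] M [0.01 0.01 0.07] w 0.0377 q [ 0.06  0.13  1.75 -0.    1.26 -1.1 ]
[[251.82069002 220.95120639]
 [251.91503124 296.91461062]
 [251.97192245 212.77356438]]
```

View pics/w2c.png

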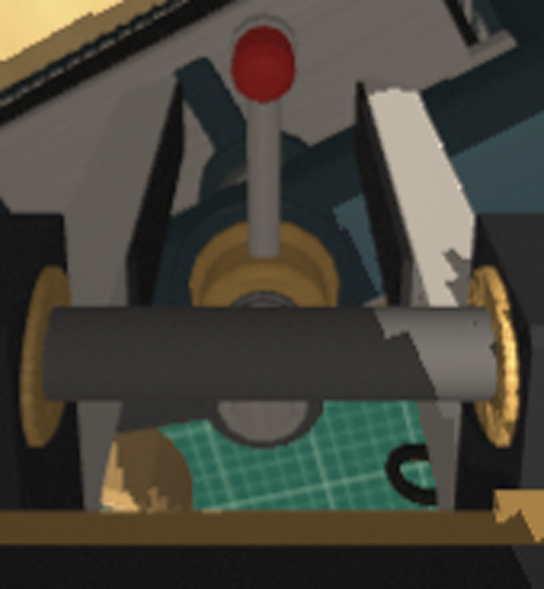

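>>> play_rows:
  moves:
    - {"claw": 0.4,"linear": [0,0,25],"turn": [0,0,0]}
    - {"claw": 0.4,"linear": [0,0,45.5],"turn": [0,0,0]}
    - {"claw": 0.24,"linear": [0,0,45.5],"turn": [0,0,0]}
    - {"claw": 0.24,"linear": [0,0,45.5],"turn": [0,0,0]}

```text
time_s: 2.75
ee_pos: [0.4661, 0.0637, 0.1525]
eef_rot: [3.14, 0.003, 2.733]
force: [0.2, -0.3, -0.4]
grip_width: 0.0233
```

```bash
python3 - <<'E'
from h import *
st()
E
```

```text
t 2.75 p [0.4661 0.0637 0.1525] rot [3.140e+00 3.000e-03 2.733e+00] F [ 0.16 -0.25 -0.43] M [-0.04 -0.02  0.04] w 0.0233 q [ 0.06  0.18  1.81 -0.    1.16 -1.1 ]
```

>>> play_rows:
  moves:
    - {"claw": 0.24,"linear": [-0.1,-4.2,0],"turn": [0,0,-0.05]}
    - {"claw": 0.24,"linear": [-0.4,-8.5,0],"turn": [0,0,-0.1]}
    - {"claw": 0.24,"linear": [-1,-12.7,0],"turn": [0,0,-0.15]}
    - {"claw": 0.24,"linear": [-1,-12.7,0],"turn": [0,0,-0.15]}

```text
time_s: 3.25
ee_pos: [0.4624, 0.0516, 0.1536]
eef_rot: [3.141, 0.005, 2.883]
force: [0.2, -0.3, -0.5]
grip_width: 0.0225
```

```bash
python3 - <<'E'
from h import *
st()
E
```

```text
t 3.25 p [0.4624 0.0516 0.1536] rot [3.141 0.005 2.883] F [ 0.21 -0.29 -0.46] M [-0.06  0.01  0.01] w 0.0225 q [ 0.03  0.16  1.82 -0.    1.16 -1.28]
```

```bash
python3 - <<'E'
from h import *
a=vision.camera("wrist"); cv2.imwrite("pics/w3.png",a); st()
a=a[180:384,170:340];cv2.imwrite("pics/w3c.png",cv2.resize(a,None,fx=2.9,fy=2.9,interpolation=cv2.INTER_CUBIC))
E
```

```text
t 3.3 p [0.4624 0.0517 0.1535] rot [3.141 0.005 2.882] F [ 0.67  0.28 -0.27] M [-0.04  0.02 -0.02] w 0.0227 q [ 0.03  0.16  1.82 -0.    1.16 -1.28]
```

View pics/w3c.png

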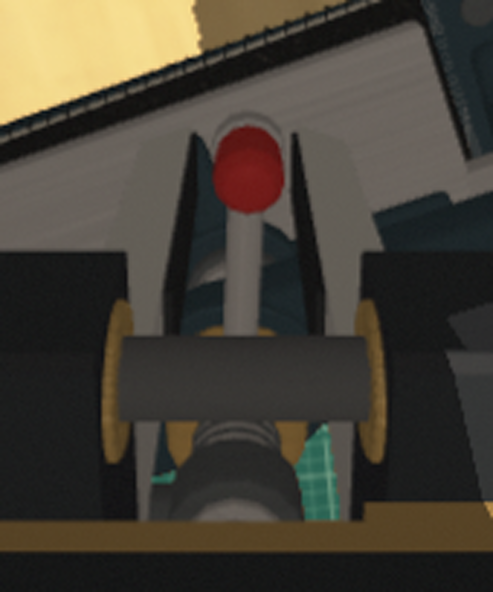

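>>> play_rows:
  moves:
    - {"claw": 0.24,"linear": [-0.4,-8.5,1],"turn": [0,0,-0.1]}
    - {"claw": 0.24,"linear": [-1.7,-16.9,1],"turn": [0,0,-0.2]}
    - {"claw": 0.24,"linear": [-3.8,-25.1,1],"turn": [0,0,-0.3]}

```text
time_s: 3.68
ee_pos: [0.4597, 0.0265, 0.153]
eef_rot: [-3.141, 0.005, -3.099]
force: [0.5, 0.9, -0.2]
grip_width: 0.023
```

>>> play_rows:
  moves:
    - {"claw": 0.24,"linear": [-0.4,-8.5,0],"turn": [0,0,-0.1]}
    - {"claw": 0.24,"linear": [-1.7,-16.9,0],"turn": [0,0,-0.2]}
    - {"claw": 0.24,"linear": [-1.7,-16.9,0],"turn": [0,0,-0.2]}

```text
time_s: 4.05
ee_pos: [0.4624, 0.0095, 0.1534]
eef_rot: [-3.14, 0.006, -2.901]
force: [-0.8, -0.5, -0.3]
grip_width: 0.0224
```

```bash
python3 - <<'E'
from h import *
st()
a=vision.camera("wrist"); cv2.imwrite("pics/w4.png",a); st()
a=a[180:384,170:340];cv2.imwrite("pics/w4c.png",cv2.resize(a,None,fx=2.9,fy=2.9,interpolation=cv2.INTER_CUBIC))
E
```

```text
t 4.05 p [0.4624 0.0095 0.1534] rot [-3.14   0.006 -2.901] F [-0.83 -0.54 -0.29] M [0.04 0.02 0.01] w 0.0224 q [-0.06  0.16  1.83  0.    1.15 -1.87]
t 4.1 p [0.4623 0.0097 0.1533] rot [-3.14   0.006 -2.902] F [ 0.01  0.72 -0.46] M [ 0.02 -0.02  0.04] w 0.0228 q [-0.06  0.16  1.83  0.    1.15 -1.87]
```

View pics/w4c.png

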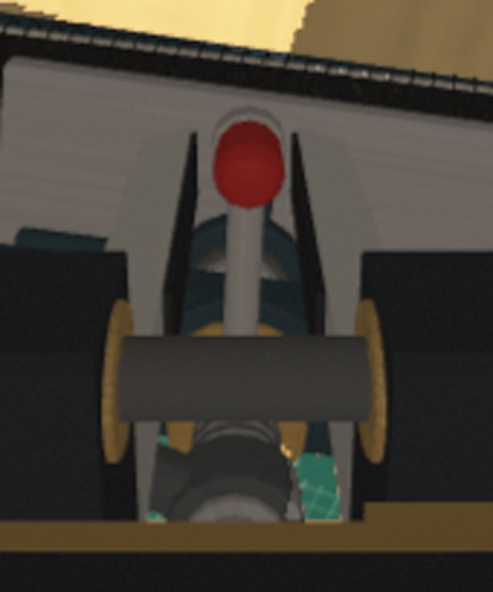

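```bash
python3 - <<'E'
from h import *
for P in ([.4623,.0097,.25],[.534,-.0205,.25]): print(rel(P,-2.36))
E
```

```text
(array([ -0.5,  -0.2, -96.7]), array([-0.003,  0.005, -0.542]))
(array([-63. , -46.5, -96.3]), array([-0.003,  0.005, -0.542]))
```

>>> play_rows:
  moves:
    - {"claw": 0.3,"linear": [0,0,0],"turn": [0,0,0]}
    - {"claw": 0.3,"linear": [0,0,-30],"turn": [0,0,0]}
    - {"claw": 0.4,"linear": [0,0,-85],"turn": [0,0,-0.1]}
    - {"claw": 0.4,"linear": [-20,-15,-96],"turn": [0,0,-0.25]}
    - {"claw": 0.4,"linear": [-50,-37,-96],"turn": [0,0,-0.42]}
    - {"claw": 0.4,"linear": [-63,-46.5,-96],"turn": [-0.003,0.005,-0.542]}
    - {"claw": 0.4,"linear": [-63,-46.5,-96],"turn": [-0.003,0.005,-0.542]}
    - {"claw": 0.4,"linear": [-63,-46.5,-96],"turn": [-0.003,0.005,-0.542]}

```text
time_s: 5.1
ee_pos: [0.5335, -0.0201, 0.2497]
eef_rot: [3.142, 0.0, -2.363]
force: [0.0, -0.6, -0.3]
grip_width: 0.0378
```

```bash
python3 - <<'E'
from h import *
st(); a=vision.camera("wrist"); cv2.imwrite("pics/w5.png",a)
a=a[180:384,170:340];cv2.imwrite("pics/w5c.png",cv2.resize(a,None,fx=2.9,fy=2.9,interpolation=cv2.INTER_CUBIC))
w=lambda p:((p-[170,180]+.5)*2.9-.5).round()
print(w(proj("wrist",[[.534,-.0205,.2095],[.534,-.0205,.18],[.5438,.029,.2]])))
t=vision.camera("top"); cv2.imwrite("pics/t5.png",t)
t=t[165:245,170:300]; cv2.imwrite("pics/t5c.png",cv2.resize(t,None,fx=6,fy=6,interpolation=cv2.INTER_CUBIC))
E
```

```text
t 5.1 p [ 0.5335 -0.0201  0.2497] rot [ 3.142  0.    -2.363] F [ 0.02 -0.61 -0.33] M [0.07 0.04 0.02] w 0.0378 q [-0.11  0.23  1.5   0.    1.41 -2.46]
[[242. 106.]
 [242.  76.]
 [332. 221.]]
```

View pics/w5c.png

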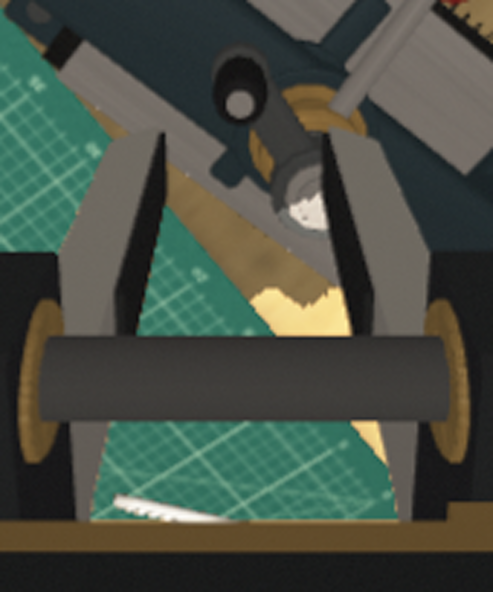

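View pics/t5c.png

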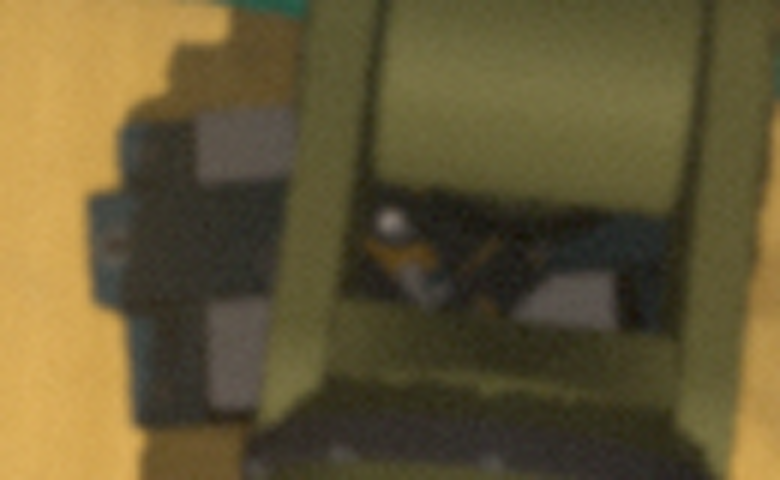

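```bash
python3 - <<'E'
from h import *
st(); a=cv2.imread("pics/w5.png"); s=5
b=cv2.resize(a[200:270,225:335],None,fx=7,fy=7,interpolation=cv2.INTER_CUBIC)
th=np.linspace(0,2*np.pi,60)
for z,r,col in((.19,.012,(0,255,0)),(.2,.012,(255,255,0)),(.145,.022,(0,0,255))):
    P=np.c_[.5438+r*np.cos(th),.029+r*np.sin(th),0*th+z]
    q=((proj("wrist",P)-[225,200]+.5)*7-.5).astype(np.int32); cv2.polylines(b,[q],True,col,1)
cv2.imwrite("pics/w5d.png",b)
E
```

```text
t 5.2 p [ 0.5335 -0.0201  0.25  ] rot [-3.141  0.    -2.362] F [0.5  0.9  0.03] M [0.03 0.05 0.01] w 0.0376 q [-0.11  0.23  1.5   0.    1.41 -2.46]
```

View pics/w5d.png

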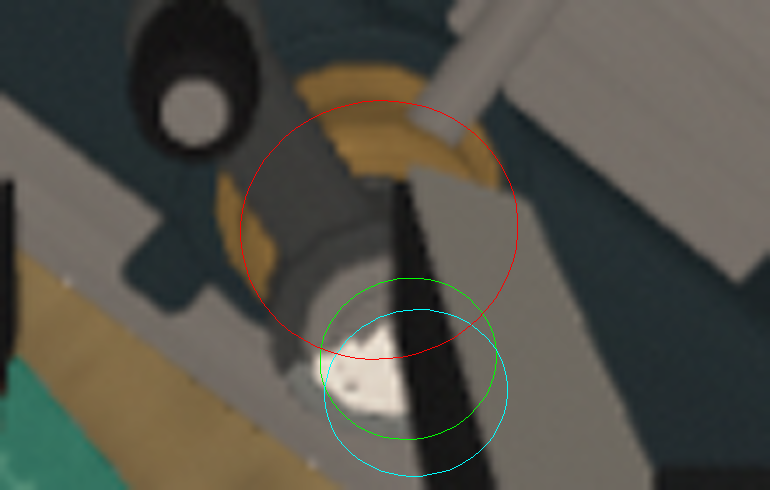

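>>> play_rows:
  force: 12
  moves:
    - {"claw": 0.4,"linear": [-0.5,1,35],"turn": [0,0,0]}
    - {"claw": 0.4,"linear": [-0.5,1,61],"turn": [0,0,0]}
    - {"claw": 0.4,"linear": [-0.5,1,62],"turn": [0,0,0]}
    - {"claw": 0.1,"linear": [-0.5,1,62],"turn": [0,0,0]}
    - {"claw": 0.1,"linear": [-0.5,1,62],"turn": [0,0,0]}
    - {"claw": 0.1,"linear": [-0.5,1,62],"turn": [0,0,0]}

```text
time_s: 5.95
ee_pos: [0.5338, -0.0194, 0.1891]
eef_rot: [-3.139, 0.002, -2.362]
force: [2.5, -2.8, 3.0]
grip_width: 0.016
```

```bash
python3 - <<'E'
from h import *
st()
E
```

```text
t 5.95 p [ 0.5338 -0.0194  0.1891] rot [-3.139e+00  2.000e-03 -2.362e+00] F [ 2.53 -2.79  3.  ] M [-0.54 -0.33  0.03] w 0.016 q [-0.1   0.28  1.59 -0.    1.27 -2.45]
```

```bash
cat >> h.py <<'E'
C=np.array([.5445,.028])
def fr(phi):  # tangential clockwise unit vec, radial
    return np.array([np.sin(phi),-np.cos(phi)]),np.array([np.cos(phi),np.sin(phi)])
def orbit(ds,r=.05,rate=.75,sink=True,C=C,zadd=0.):
    o=get_obs(); p=o["ee_pos"]; phi=np.arctan2(p[1]-C[1],p[0]-C[0]); R0=R.from_euler("xyz",o["eef_rot"]); t,n=fr(phi)
    print("phi",round(phi,3),"r",round(np.hypot(*(p[:2]-C))*1e3,1),"z",p[2].round(4),"Ftan",round(o["force"][:2]@t,2),"Frad",round(o["force"][:2]@n,2),"Fz",round(o["force"][2],2),"yaw",round(o["eef_rot"][2],3),"q6",round(o["qpos"][5],2),"t",round(o["time_s"],2),"w",round(o["grip_width"],4))
    for d in ds:
        P=np.array([*(C+r*np.array([np.cos(phi-d),np.sin(phi-d)])),p[2]+zadd-(.02*d/2/np.pi if sink else 0)])
        yaw=o["eef_rot"][2]-rate*d
        l,tt=rel(P,yaw,o); print(d,"linear",l.tolist(),"turn",tt.round(3).tolist())
E
python3 - <<'E'
from h import *
orbit([.1,.2,.3,.4])
E
```

```text
phi -1.793 r 48.6 z 0.1891 Ftan -3.08 Frad 2.16 Fz 3.0 yaw -2.362 q6 -2.45 t 5.95 w 0.016
0.1 linear [3.7, 3.6, 0.3] turn [-0.003, 0.002, 0.075]
0.2 linear [5.7, 8.1, 0.6] turn [-0.003, 0.002, 0.15]
0.3 linear [7.3, 12.9, 0.9] turn [-0.002, 0.002, 0.225]
0.4 linear [8.4, 17.8, 1.2] turn [-0.002, 0.002, 0.3]
```

>>> play_rows:
  moves:
    - {"claw": 0.1,"linear": [3.7,3.6,0],"turn": [0,0,0.075]}
    - {"claw": 0.1,"linear": [5.7,8.1,0.3],"turn": [0,0,0.15]}
    - {"claw": 0.1,"linear": [7.3,12.9,0.6],"turn": [0,0,0.225]}
    - {"claw": 0.1,"linear": [8.4,17.8,0.9],"turn": [0,0,0.3]}

```text
time_s: 6.45
ee_pos: [0.5156, -0.0121, 0.1878]
eef_rot: [-3.14, 0.004, -2.665]
force: [7.6, 4.4, -9.1]
grip_width: 0.0155
```

```bash
python3 - <<'E'
from h import *
st();orbit([.2,.4,.6,.8,1.0,1.2,1.4,1.6])
E
```

```text
t 6.45 p [ 0.5156 -0.0121  0.1878] rot [-3.14   0.004 -2.665] F [ 7.63  4.38 -9.09] M [ 0.63 -1.42 -0.  ] w 0.0155 q [-0.09  0.24  1.64  0.    1.26 -2.14]
phi -2.197 r 49.4 z 0.1878 Ftan -3.62 Frad -8.02 Fz -9.09 yaw -2.665 q6 -2.14 t 6.45 w 0.0155
0.2 linear [4.1, 9.1, 0.6] turn [-0.001, 0.004, 0.15]
0.4 linear [5.8, 18.9, 1.2] turn [-0.001, 0.004, 0.3]
0.6 linear [5.5, 28.9, 1.8] turn [-0.001, 0.004, 0.45]
0.8 linear [3.2, 38.6, 2.5] turn [-0.0, 0.004, 0.6]
1.0 linear [-1.0, 47.7, 3.1] turn [-0.0, 0.004, 0.75]
1.2 linear [-6.9, 55.7, 3.8] turn [0.0, 0.004, 0.9]
1.4 linear [-14.3, 62.4, 4.4] turn [0.0, 0.004, 1.05]
1.6 linear [-22.8, 67.6, 5.1] turn [0.001, 0.004, 1.2]
```

```bash
python3 - <<'E'
from h import *
orbit([.2,.4,.6,.8,1.0,1.2,1.4,1.6],r=.0493)
E
```

```text
phi -2.197 r 49.4 z 0.1878 Ftan -3.62 Frad -8.02 Fz -9.09 yaw -2.665 q6 -2.14 t 6.45 w 0.0155
0.2 linear [3.4, 9.2, 0.6] turn [-0.001, 0.004, 0.15]
0.4 linear [5.1, 18.9, 1.2] turn [-0.001, 0.004, 0.3]
0.6 linear [4.8, 28.8, 1.8] turn [-0.001, 0.004, 0.45]
0.8 linear [2.5, 38.4, 2.5] turn [-0.0, 0.004, 0.6]
1.0 linear [-1.6, 47.3, 3.1] turn [-0.0, 0.004, 0.75]
1.2 linear [-7.4, 55.3, 3.8] turn [0.0, 0.004, 0.9]
1.4 linear [-14.7, 61.9, 4.4] turn [0.0, 0.004, 1.05]
1.6 linear [-23.1, 66.9, 5.1] turn [0.001, 0.004, 1.2]
```

>>> play_rows:
  moves:
    - {"claw": 0.1,"linear": [3.4,9.2,0.6],"turn": [0,0.004,0.15]}
    - {"claw": 0.1,"linear": [5.1,18.9,1.2],"turn": [0,0.004,0.3]}
    - {"claw": 0.1,"linear": [4.8,28.8,1.8],"turn": [0,0.004,0.45]}
    - {"claw": 0.1,"linear": [2.5,38.4,2.5],"turn": [0,0.004,0.6]}

```text
time_s: 6.95
ee_pos: [0.4961, 0.0209, 0.1852]
eef_rot: [-3.141, 0.002, 3.013]
force: [7.9, -3.0, -8.6]
grip_width: 0.0157
```

```bash
python3 - <<'E'
from h import *
st();orbit([.2,.4,.6,.8],r=.0495)
E
```

```text
t 6.95 p [0.4961 0.0209 0.1852] rot [-3.141e+00  2.000e-03  3.013e+00] F [ 7.93 -2.99 -8.62] M [-0.62 -1.53  0.02] w 0.0157 q [-0.03  0.2   1.7  -0.    1.25 -1.47]
phi -2.996 r 48.9 z 0.1852 Ftan -4.11 Frad -7.41 Fz -8.62 yaw 3.013 q6 -1.47 t 6.95 w 0.0157
0.2 linear [2.3, 9.6, 0.6] turn [-0.001, 0.002, 0.15]
0.4 linear [2.0, 19.4, 1.3] turn [-0.0, 0.002, 0.3]
0.6 linear [-0.2, 29.1, 1.9] turn [-0.0, 0.002, 0.45]
0.8 linear [-4.3, 38.1, 2.5] turn [-0.0, 0.002, 0.6]
```

```bash
python3 - <<'E'
from h import *
orbit([.2,.4,.6,.8],r=.0484,zadd=-.0003)
E
```

```text
phi -2.996 r 48.9 z 0.1852 Ftan -4.11 Frad -7.41 Fz -8.62 yaw 3.013 q6 -1.47 t 6.95 w 0.0157
0.2 linear [1.2, 9.7, 0.9] turn [-0.001, 0.002, 0.15]
0.4 linear [1.0, 19.3, 1.6] turn [-0.0, 0.002, 0.3]
0.6 linear [-1.2, 28.7, 2.2] turn [-0.0, 0.002, 0.45]
0.8 linear [-5.2, 37.5, 2.8] turn [-0.0, 0.002, 0.6]
```

>>> play_rows:
  moves:
    - {"claw": 0.1,"linear": [1.2,9.7,0.9],"turn": [0,0.002,0.15]}
    - {"claw": 0.1,"linear": [1.0,19.3,1.6],"turn": [0,0.002,0.3]}
    - {"claw": 0.1,"linear": [-1.2,28.7,2.2],"turn": [0,0.002,0.45]}
    - {"claw": 0.1,"linear": [-5.2,37.5,2.8],"turn": [0,0.002,0.6]}

```text
time_s: 7.45
ee_pos: [0.5062, 0.0573, 0.1827]
eef_rot: [-3.141, 0.001, 2.408]
force: [0.0, -5.1, -1.2]
grip_width: 0.0155
```

```bash
python3 - <<'E'
from h import *
st();orbit([.1,.2,.3,.4],r=.0484,zadd=-.0003)
s=vision.camera("side"); cv2.imwrite("pics/s6.png",s)
w=vision.camera("wrist"); cv2.imwrite("pics/w6.png",w); st()
cv2.imwrite("pics/w6c.png",cv2.resize(w[180:384,170:340],None,fx=2.9,fy=2.9,interpolation=cv2.INTER_CUBIC))
E
```

```text
t 7.45 p [0.5062 0.0573 0.1827] rot [-3.141e+00  1.000e-03  2.408e+00] F [ 0.02 -5.06 -1.18] M [-1.   -0.06  0.  ] w 0.0155 q [ 0.04  0.23  1.66 -0.    1.25 -0.8 ]
phi 2.489 r 48.2 z 0.1827 Ftan -4.01 Frad -3.09 Fz -1.18 yaw 2.408 q6 -0.8 t 7.45 w 0.0155
0.1 linear [0.3, 4.8, 0.6] turn [-0.001, 0.001, 0.075]
0.2 linear [0.0, 9.6, 0.9] turn [-0.001, 0.001, 0.15]
0.3 linear [-0.8, 14.4, 1.2] turn [-0.001, 0.001, 0.225]
0.4 linear [-2.1, 19.1, 1.6] turn [-0.001, 0.001, 0.3]
t 7.55 p [0.5064 0.0576 0.1826] rot [-3.141  0.     2.412] F [ 2.39 -2.37  0.54] M [-0.43 -0.29  0.02] w 0.0156 q [ 0.04  0.23  1.66 -0.    1.25 -0.8 ]
```

View pics/w6c.png

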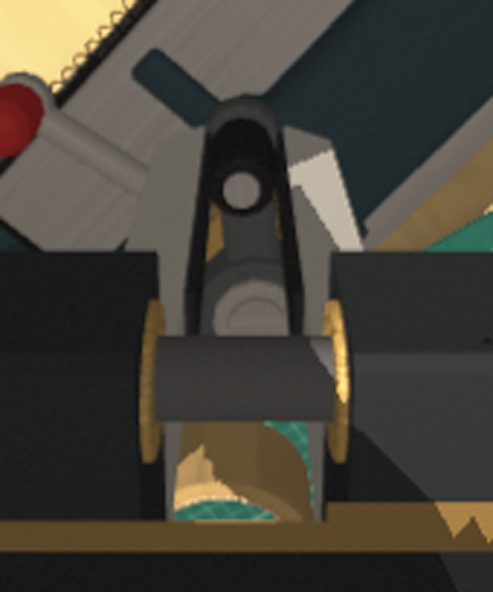

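View pics/s6.png

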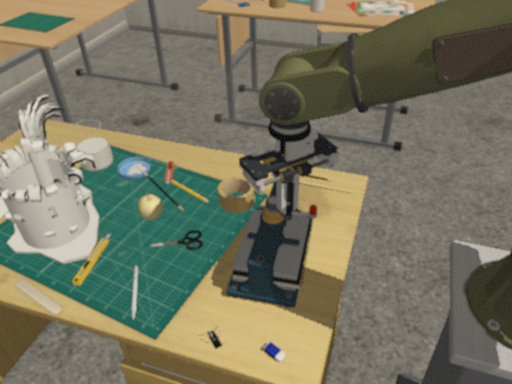

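>>> play_rows:
  moves:
    - {"claw": 0.1,"linear": [0.3,4.8,0.4],"turn": [0,0,0.075]}
    - {"claw": 0.1,"linear": [0,9.6,0.7],"turn": [0,0,0.15]}
    - {"claw": 0.1,"linear": [-0.8,14.4,1.0],"turn": [0,0,0.225]}
    - {"claw": 0.1,"linear": [-2.1,19.1,1.4],"turn": [0,0,0.3]}

```text
time_s: 8.05
ee_pos: [0.5205, 0.0699, 0.1814]
eef_rot: [-3.141, 0.001, 2.113]
force: [-1.5, -3.3, 0.8]
grip_width: 0.0157
```

```bash
python3 - <<'E'
from h import *
orbit([.1,.2,.3,.4],r=.0484,zadd=-.0003)
E
```

```text
phi 2.091 r 48.3 z 0.1814 Ftan -2.91 Frad -2.15 Fz 0.83 yaw 2.113 q6 -0.48 t 8.05 w 0.0157
0.1 linear [-0.2, 4.8, 0.6] turn [-0.001, 0.001, 0.075]
0.2 linear [-1.1, 9.6, 0.9] turn [-0.001, 0.001, 0.15]
0.3 linear [-2.4, 14.3, 1.2] turn [-0.001, 0.001, 0.225]
0.4 linear [-4.1, 18.8, 1.6] turn [-0.001, 0.001, 0.3]
```

>>> play_rows:
  moves:
    - {"claw": 0.1,"linear": [-0.2,4.8,0.3],"turn": [0,0,0.075]}
    - {"claw": 0.1,"linear": [-1.1,9.6,0.6],"turn": [0,0,0.15]}
    - {"claw": 0.1,"linear": [-2.4,14.3,0.9],"turn": [0,0,0.225]}
    - {"claw": 0.1,"linear": [-4.1,18.8,1.3],"turn": [0,0,0.3]}

```text
time_s: 8.55
ee_pos: [0.5384, 0.0758, 0.1802]
eef_rot: [-3.14, 0.001, 1.815]
force: [-3.0, -1.9, 1.0]
grip_width: 0.0155
```

```bash
python3 - <<'E'
from h import *
orbit([.07,.14,.21],r=.0486)
E
```

```text
phi 1.698 r 48.2 z 0.1802 Ftan -3.2 Frad -1.53 Fz 1.04 yaw 1.815 q6 -0.17 t 8.55 w 0.0155
0.07 linear [-0.1, 3.4, 0.2] turn [-0.002, 0.001, 0.052]
0.14 linear [-0.9, 6.7, 0.4] turn [-0.001, 0.001, 0.105]
0.21 linear [-1.8, 10.0, 0.7] turn [-0.001, 0.001, 0.157]
```

>>> play_rows:
  moves:
    - {"claw": 0.1,"linear": [-0.2,1.9,0.13],"turn": [0,0,0.04]}
    - {"claw": 0.1,"linear": [-0.5,3.9,0.25],"turn": [0,0,0.08]}

```text
time_s: 8.8
ee_pos: [0.5418, 0.076, 0.18]
eef_rot: [-3.139, 0.001, 1.737]
force: [-4.2, -0.7, 0.1]
grip_width: 0.0157
```

```bash
python3 - <<'E'
from h import *
orbit([.04,.08],r=.0485,rate=1)
E
```

```text
phi 1.627 r 48.1 z 0.18 Ftan -4.23 Frad -0.47 Fz 0.08 yaw 1.737 q6 -0.09 t 8.8 w 0.0157
0.04 linear [0.2, 2.0, 0.1] turn [-0.003, 0.001, 0.04]
0.08 linear [-0.2, 3.9, 0.2] turn [-0.003, 0.001, 0.08]
```

>>> play_rows:
  moves:
    - {"claw": 0.1,"linear": [0,2,0.13],"turn": [0,0,0.04]}
    - {"claw": 0.1,"linear": [-0.3,4,0.25],"turn": [0,0,0.08]}

```text
time_s: 9.05
ee_pos: [0.5455, 0.0762, 0.1798]
eef_rot: [-3.138, 0.001, 1.658]
force: [-3.8, -1.2, 1.0]
grip_width: 0.0154
```

>>> play_rows:
  moves:
    - {"claw": 0.1,"linear": [0,2,0.13],"turn": [0,0,0.04]}
    - {"claw": 0.1,"linear": [-0.3,4,0.25],"turn": [0,0,0.08]}

```text
time_s: 9.3
ee_pos: [0.5492, 0.0761, 0.1795]
eef_rot: [-3.137, 0.001, 1.578]
force: [-2.8, -1.9, -0.2]
grip_width: 0.0158
```

>>> play_rows:
  moves:
    - {"claw": 0.1,"linear": [0,2,0.13],"turn": [0,0,0.04]}
    - {"claw": 0.1,"linear": [-0.3,4,0.25],"turn": [-0.003,0,0.08]}

```text
time_s: 9.55
ee_pos: [0.553, 0.0756, 0.1793]
eef_rot: [-3.14, 0.001, 1.498]
force: [-2.7, -1.0, 1.0]
grip_width: 0.0161
```

```bash
python3 - <<'E'
from h import *
orbit([.04,.08],r=.0485,rate=1);st()
E
```

```text
phi 1.395 r 48.4 z 0.1793 Ftan -2.51 Frad -1.5 Fz 1.04 yaw 1.498 q6 0.14 t 9.55 w 0.0161
0.04 linear [-0.1, 1.9, 0.1] turn [-0.002, 0.001, 0.04]
0.08 linear [-0.4, 3.9, 0.2] turn [-0.002, 0.001, 0.08]
t 9.55 p [0.553  0.0756 0.1793] rot [-3.140e+00  1.000e-03  1.498e+00] F [-2.73 -1.04  1.04] M [-0.32  0.76 -0.02] w 0.0161 q [ 0.07  0.34  1.53 -0.    1.27  0.14]
```

>>> play_rows:
  moves:
    - {"claw": 0.1,"linear": [-0.1,2,0.13],"turn": [0,0,0.04]}
    - {"claw": 0.1,"linear": [-0.4,4,0.25],"turn": [-0.001,0,0.08]}

```text
time_s: 9.8
ee_pos: [0.5566, 0.0748, 0.179]
eef_rot: [-3.14, 0.001, 1.419]
force: [-3.6, -1.3, 0.5]
grip_width: 0.0157
```

>>> play_rows:
  moves:
    - {"claw": 0.1,"linear": [-0.1,2,0.13],"turn": [0,0,0.04]}
    - {"claw": 0.1,"linear": [-0.4,4,0.25],"turn": [-0.001,0,0.08]}

```text
time_s: 10.05
ee_pos: [0.5602, 0.0738, 0.1788]
eef_rot: [-3.14, 0.002, 1.339]
force: [-3.1, -0.5, 0.4]
grip_width: 0.0153
```

>>> play_rows:
  moves:
    - {"claw": 0.1,"linear": [-0.1,2,0.13],"turn": [0,0,0.04]}
    - {"claw": 0.1,"linear": [-0.4,4,0.25],"turn": [-0.001,0,0.08]}

```text
time_s: 10.3
ee_pos: [0.5637, 0.0724, 0.1785]
eef_rot: [-3.14, 0.002, 1.26]
force: [-3.4, -0.7, 1.3]
grip_width: 0.0156
```

```bash
python3 - <<'E'
from h import *
orbit([.04,.08],r=.0485,rate=1);st()
w=vision.camera("wrist"); cv2.imwrite("pics/w7.png",w); st()
s=vision.camera("side"); cv2.imwrite("pics/s7.png",s); st()
cv2.imwrite("pics/s7c.png",cv2.resize(s[185:305,220:320],None,fx=5,fy=5,interpolation=cv2.INTER_CUBIC))
E
```

```text
phi 1.163 r 48.4 z 0.1785 Ftan -2.87 Frad -2.01 Fz 1.34 yaw 1.26 q6 0.38 t 10.3 w 0.0156
0.04 linear [-0.1, 1.9, 0.1] turn [-0.001, 0.002, 0.04]
0.08 linear [-0.4, 3.9, 0.3] turn [-0.001, 0.002, 0.08]
t 10.3 p [0.5637 0.0724 0.1785] rot [-3.14e+00  2.00e-03  1.26e+00] F [-3.43 -0.71  1.34] M [-0.09  0.86 -0.  ] w 0.0156 q [ 0.06  0.36  1.5  -0.    1.28  0.38]
t 10.35 p [0.5639 0.0723 0.1785] rot [-3.141e+00  2.000e-03  1.258e+00] F [-2.75 -0.77  0.84] M [-0.09  0.77  0.  ] w 0.0158 q [ 0.06  0.36  1.5  -0.    1.28  0.38]
t 10.4 p [0.5638 0.0724 0.1786] rot [-3.141e+00  2.000e-03  1.260e+00] F [-3.16  0.26  0.09] M [-0.14  0.65  0.08] w 0.0159 q [ 0.06  0.36  1.5  -0.    1.28  0.37]
```

View pics/s7c.png

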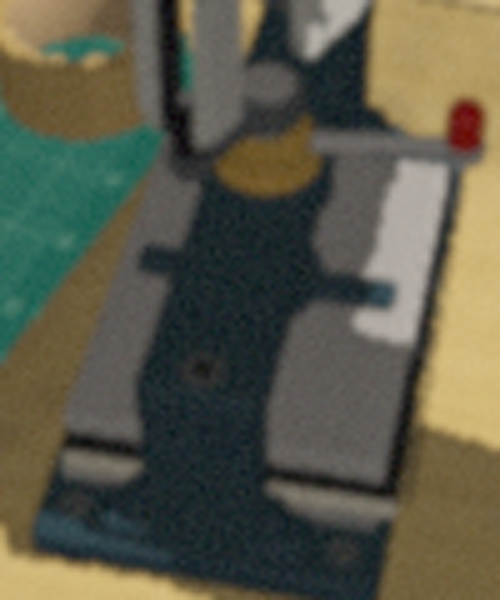

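>>> play_rows:
  moves:
    - {"claw": 0.1,"linear": [-0.1,2,0.13],"turn": [0,0,0.04]}
    - {"claw": 0.1,"linear": [-0.4,4,0.25],"turn": [-0.001,0,0.08]}

```text
time_s: 10.65
ee_pos: [0.5674, 0.0707, 0.1783]
eef_rot: [-3.141, 0.002, 1.179]
force: [-2.5, 0.0, 0.9]
grip_width: 0.0157
```

>>> play_rows:
  moves:
    - {"claw": 0.1,"linear": [-0.1,2,0.13],"turn": [0,0,0.04]}

```text
time_s: 10.78
ee_pos: [0.5692, 0.0699, 0.1781]
eef_rot: [-3.141, 0.002, 1.137]
force: [-3.9, -0.1, 1.3]
grip_width: 0.0156
```

>>> play_rows:
  moves:
    - {"claw": 0.1,"linear": [-0.1,2,0.13],"turn": [0,0,0.04]}
    - {"claw": 0.1,"linear": [-0.4,4,0.25],"turn": [-0.001,0,0.08]}

```text
time_s: 11.02
ee_pos: [0.5726, 0.0678, 0.1778]
eef_rot: [3.142, 0.002, 1.055]
force: [-3.7, -0.8, 1.7]
grip_width: 0.0157
```

>>> play_rows:
  moves:
    - {"claw": 0.1,"linear": [-0.1,2,0.13],"turn": [0,0,0.04]}

```text
time_s: 11.15
ee_pos: [0.5742, 0.0667, 0.1777]
eef_rot: [-3.141, 0.002, 1.014]
force: [-3.7, 0.5, 0.6]
grip_width: 0.0157
```

>>> play_rows:
  moves:
    - {"claw": 0.1,"linear": [-0.1,2,0.13],"turn": [0,0,0.04]}
    - {"claw": 0.1,"linear": [-0.4,4,0.25],"turn": [0,0,0.08]}

```text
time_s: 11.4
ee_pos: [0.5772, 0.0643, 0.1774]
eef_rot: [-3.141, 0.002, 0.932]
force: [-3.7, 0.5, 1.4]
grip_width: 0.0157
```

>>> play_rows:
  moves:
    - {"claw": 0.1,"linear": [-0.1,2,0.13],"turn": [0,0,0.04]}

```text
time_s: 11.52
ee_pos: [0.5787, 0.063, 0.1773]
eef_rot: [-3.14, 0.002, 0.89]
force: [-4.2, -0.7, 1.3]
grip_width: 0.0157
```

```bash
python3 - <<'E'
from h import *
orbit([.04,.08,.12],r=.0486,rate=1)
E
```

```text
phi 0.797 r 48.9 z 0.1773 Ftan -2.54 Frad -3.4 Fz 1.29 yaw 0.89 q6 0.73 t 11.53 w 0.0157
0.04 linear [-0.5, 1.9, 0.1] turn [-0.001, 0.002, 0.04]
0.08 linear [-0.8, 3.8, 0.3] turn [-0.001, 0.002, 0.08]
0.12 linear [-1.2, 5.7, 0.4] turn [-0.001, 0.003, 0.12]
```

>>> play_rows:
  moves:
    - {"claw": 0.1,"linear": [-0.4,1.9,0.13],"turn": [0,0,0.04]}
    - {"claw": 0.1,"linear": [-0.7,3.9,0.25],"turn": [0,0.002,0.08]}

```text
time_s: 11.78
ee_pos: [0.5813, 0.0601, 0.1771]
eef_rot: [-3.14, 0.0, 0.809]
force: [-4.5, 0.9, 1.3]
grip_width: 0.0149
```

>>> play_rows:
  moves:
    - {"claw": 0.1,"linear": [-0.1,2,0.13],"turn": [0,0,0.04]}

```text
time_s: 11.9
ee_pos: [0.5826, 0.0587, 0.1769]
eef_rot: [-3.14, 0.0, 0.767]
force: [-3.7, 0.9, 0.7]
grip_width: 0.0156
```

>>> play_rows:
  moves:
    - {"claw": 0.1,"linear": [-0.3,1.9,0.13],"turn": [0,0,0.04]}
    - {"claw": 0.1,"linear": [-0.7,3.9,0.25],"turn": [0,0,0.08]}

```text
time_s: 12.15
ee_pos: [0.5849, 0.0554, 0.1767]
eef_rot: [-3.14, 0.0, 0.684]
force: [-2.9, 1.2, 2.3]
grip_width: 0.0157
```

>>> play_rows:
  moves:
    - {"claw": 0.1,"linear": [-0.1,2,0.13],"turn": [0,0,0.04]}

```text
time_s: 12.28
ee_pos: [0.5861, 0.0538, 0.1765]
eef_rot: [-3.139, 0.0, 0.642]
force: [-2.7, 1.8, 1.6]
grip_width: 0.0159
```

>>> play_rows:
  moves:
    - {"claw": 0.1,"linear": [-0.3,1.9,0.13],"turn": [0,0,0.04]}
    - {"claw": 0.1,"linear": [-0.7,3.9,0.25],"turn": [-0.001,0,0.08]}

```text
time_s: 12.52
ee_pos: [0.588, 0.0503, 0.1764]
eef_rot: [-3.14, -0.0, 0.56]
force: [-3.0, 1.9, 1.3]
grip_width: 0.0157
```

>>> play_rows:
  moves:
    - {"claw": 0.1,"linear": [-0.1,2,0.13],"turn": [0,0,0.04]}

```text
time_s: 12.65
ee_pos: [0.589, 0.0486, 0.1762]
eef_rot: [-3.14, -0.0, 0.518]
force: [-3.4, 2.4, 0.5]
grip_width: 0.016
```

```bash
python3 - <<'E'
from h import *
orbit([.04,.08,.12],r=.0489,rate=1)
E
```

```text
phi 0.433 r 49.0 z 0.1762 Ftan -3.6 Frad -2.06 Fz 0.49 yaw 0.518 q6 1.07 t 12.65 w 0.016
0.04 linear [-0.3, 1.9, 0.1] turn [-0.001, -0.0, 0.04]
0.08 linear [-0.6, 3.9, 0.2] turn [-0.001, -0.0, 0.08]
0.12 linear [-1.0, 5.8, 0.4] turn [-0.001, 0.0, 0.12]
```

>>> play_rows:
  moves:
    - {"claw": 0.1,"linear": [-0.3,1.9,0.13],"turn": [0,0,0.04]}
    - {"claw": 0.1,"linear": [-0.6,3.9,0.25],"turn": [-0.001,0,0.08]}

```text
time_s: 12.9
ee_pos: [0.5905, 0.0448, 0.1759]
eef_rot: [-3.141, -0.0, 0.435]
force: [-3.2, 2.5, 1.9]
grip_width: 0.016
```

>>> play_rows:
  moves:
    - {"claw": 0.1,"linear": [-0.2,2,0.13],"turn": [0,0,0.04]}

```text
time_s: 13.02
ee_pos: [0.5912, 0.043, 0.1758]
eef_rot: [-3.141, -0.0, 0.393]
force: [-3.2, 2.1, 1.2]
grip_width: 0.0156
```

>>> play_rows:
  moves:
    - {"claw": 0.1,"linear": [-0.3,1.9,0.13],"turn": [0,0,0.04]}
    - {"claw": 0.1,"linear": [-0.6,3.9,0.25],"turn": [-0.001,0,0.08]}

```text
time_s: 13.28
ee_pos: [0.5922, 0.0391, 0.1756]
eef_rot: [3.141, -0.0, 0.31]
force: [-2.7, 2.8, 2.5]
grip_width: 0.0156
```

>>> play_rows:
  moves:
    - {"claw": 0.1,"linear": [-0.2,2,0.13],"turn": [0,0,0.04]}

```text
time_s: 13.4
ee_pos: [0.5926, 0.0371, 0.1754]
eef_rot: [3.141, -0.0, 0.268]
force: [-3.8, 3.1, 1.6]
grip_width: 0.0155
```

>>> play_rows:
  moves:
    - {"claw": 0.1,"linear": [-0.3,1.9,0.13],"turn": [0,0,0.04]}
    - {"claw": 0.1,"linear": [-0.6,3.9,0.25],"turn": [0.001,0,0.08]}

```text
time_s: 13.65
ee_pos: [0.5931, 0.0334, 0.1753]
eef_rot: [-3.14, -0.001, 0.186]
force: [-3.7, 6.2, 3.7]
grip_width: 0.0157
```

```bash
python3 - <<'E'
from h import *
orbit([.04,.08,.12],r=.0489,rate=1)
E
```

```text
phi 0.111 r 48.9 z 0.1753 Ftan -6.62 Frad -2.98 Fz 3.7 yaw 0.186 q6 1.38 t 13.65 w 0.0157
0.04 linear [-0.2, 1.9, 0.1] turn [-0.001, -0.001, 0.04]
0.08 linear [-0.4, 3.9, 0.2] turn [-0.001, -0.001, 0.08]
0.12 linear [-0.8, 5.8, 0.4] turn [-0.001, -0.001, 0.12]
```

```bash
python3 - <<'E'
from h import *
for i in range(3):
    vision.camera("wrist"); orbit([])
E
```

```text
phi 0.109 r 48.9 z 0.1753 Ftan -5.43 Frad -3.64 Fz 3.21 yaw 0.183 q6 1.38 t 13.7 w 0.0157
phi 0.111 r 48.9 z 0.1753 Ftan -3.6 Frad -4.04 Fz 1.86 yaw 0.186 q6 1.38 t 13.75 w 0.0157
phi 0.11 r 48.9 z 0.1753 Ftan -3.78 Frad -2.56 Fz 2.8 yaw 0.186 q6 1.38 t 13.8 w 0.0157
```

>>> play_rows:
  moves:
    - {"claw": 0.1,"linear": [-0.1,1.8,0.1],"turn": [0,0,0.03]}

```text
time_s: 13.92
ee_pos: [0.5932, 0.0323, 0.1754]
eef_rot: [-3.139, -0.001, 0.155]
force: [-4.4, 8.6, 2.0]
grip_width: 0.0155
```

```bash
python3 - <<'E'
from h import *
orbit([.04]); 
for i in range(2):
    vision.camera("wrist"); orbit([])
E
```

```text
phi 0.088 r 48.9 z 0.1754 Ftan -9.0 Frad -3.68 Fz 2.0 yaw 0.155 q6 1.41 t 13.93 w 0.0155
0.04 linear [0.9, 2.1, 0.1] turn [-0.002, -0.001, 0.03]
phi 0.086 r 48.9 z 0.1753 Ftan -7.57 Frad -3.0 Fz 2.25 yaw 0.153 q6 1.41 t 13.97 w 0.0154
phi 0.087 r 48.9 z 0.1753 Ftan -7.51 Frad -3.82 Fz 3.27 yaw 0.155 q6 1.41 t 14.03 w 0.0157
```

>>> play_rows:
  moves:
    - {"claw": 0.35,"linear": [0,0,0],"turn": [0,0,0]}
    - {"claw": 0.35,"linear": [0,0,0],"turn": [0,0,0]}

```text
time_s: 14.28
ee_pos: [0.5935, 0.0319, 0.1754]
eef_rot: [-3.14, -0.001, 0.154]
force: [0.6, 0.5, 0.1]
grip_width: 0.031
```

```bash
python3 - <<'E'
from h import *
st(); print(rel([.5932,.0323,.255],.24)); print(rel([.462,.011,.255],.24))
E
```

```text
t 14.28 p [0.5935 0.0319 0.1754] rot [-3.14e+00 -1.00e-03  1.54e-01] F [0.59 0.52 0.14] M [-0.05  0.13  0.03] w 0.031 q [-0.01  0.42  1.43  0.    1.29  1.41]
(array([ -0.1,  -0.6, -79.6]), array([-0.002, -0.001, -0.086]))
(array([-133. ,    0.4,  -79.8]), array([-0.002, -0.001, -0.086]))
```

>>> play_rows:
  moves:
    - {"claw": 0.4,"linear": [0,0,-40],"turn": [0,0,0]}
    - {"claw": 0.4,"linear": [0,0,-80],"turn": [0,0,0]}
    - {"claw": 0.4,"linear": [-50,0,-80],"turn": [0,0,-0.05]}
    - {"claw": 0.4,"linear": [-100,0,-80],"turn": [0,0,-0.086]}
    - {"claw": 0.4,"linear": [-133,0.4,-60],"turn": [-0.002,-0.001,-0.086]}
    - {"claw": 0.4,"linear": [-133,0.4,-30],"turn": [-0.002,-0.001,-0.086]}
    - {"claw": 0.4,"linear": [-133,0.4,-25],"turn": [-0.002,-0.001,-0.086]}

```text
time_s: 15.15
ee_pos: [0.4615, 0.0108, 0.1993]
eef_rot: [-3.142, 0.002, 0.239]
force: [0.7, -0.0, 0.5]
grip_width: 0.0378
```

```bash
python3 - <<'E'
from h import *
st(); 
w=vision.camera("wrist"); cv2.imwrite("pics/w8.png",w); st()
cv2.imwrite("pics/w8c.png",cv2.resize(w[150:384,150:360],None,fx=2.5,fy=2.5,interpolation=cv2.INTER_CUBIC))
s=vision.camera("side"); cv2.imwrite("pics/s8.png",s)
cv2.imwrite("pics/s8c.png",cv2.resize(s[165:305,210:330],None,fx=4.2,fy=4.2,interpolation=cv2.INTER_CUBIC))
E
```

```text
t 15.15 p [0.4615 0.0108 0.1993] rot [-3.142e+00  2.000e-03  2.390e-01] F [ 0.69 -0.02  0.49] M [ 0.01  0.12 -0.01] w 0.0378 q [-0.06  0.11  1.77 -0.    1.27  1.28]
t 15.2 p [0.462  0.0109 0.1996] rot [3.142e+00 1.000e-03 2.400e-01] F [ 0.27  0.03 -0.66] M [-0.05  0.14 -0.  ] w 0.0375 q [-0.06  0.11  1.77 -0.    1.27  1.28]
```

View pics/w8c.png

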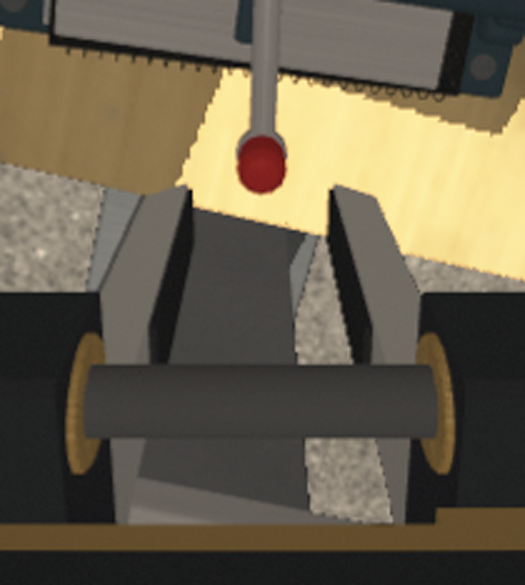

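View pics/s8c.png

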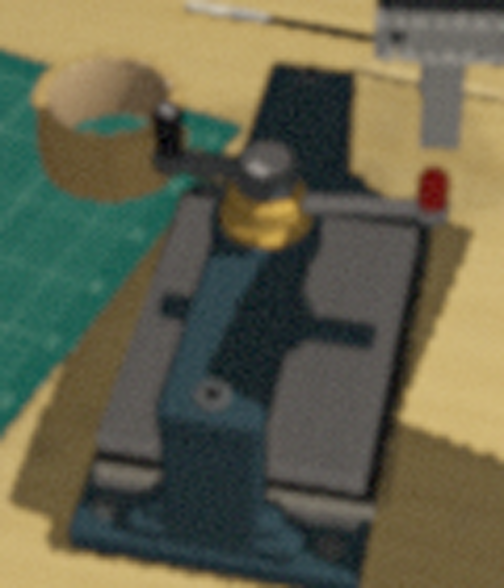

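```bash
python3 - <<'E'
from h import *
g=atz("wrist",((262.5)/2.5-.5+150,(167.5)/2.5-.5+150),.166); print(g); print(rel([*g[:2],.1505],.24))
E
```

```text
[0.46622539 0.01186846 0.166     ]
(array([ 3.9,  0. , 50. ]), array([ 0.,  0., -0.]))
```

>>> play_rows:
  moves:
    - {"claw": 0.4,"linear": [2,0,25],"turn": [0,0,0]}
    - {"claw": 0.4,"linear": [2,0,48],"turn": [0,0,0]}
    - {"claw": 0.24,"linear": [2,0,48.5],"turn": [0,0,0]}
    - {"claw": 0.24,"linear": [2,0,48.5],"turn": [0,0,0]}

```text
time_s: 15.75
ee_pos: [0.4651, 0.0114, 0.1533]
eef_rot: [3.141, -0.002, 0.24]
force: [0.9, -0.3, -0.7]
grip_width: 0.0236
```

```bash
cat >> h.py <<'E'
def lev():
    o=get_obs(); p=o["ee_pos"]; phi=np.arctan2(p[1]-C[1],p[0]-C[0])%(2*np.pi); t,n=fr(phi); f=o["force"]
    print("phi",round(phi,3),"r",round(np.hypot(*(p[:2]-C))*1e3,1),"z",p[2].round(4),"Ftan",round(f[:2]@t,2),"Frad",round(f[:2]@n,2),"Fz",round(f[2],2),"yaw",round(o["eef_rot"][2],3),"q6",round(o["qpos"][5],2),"t",round(o["time_s"],2),"w",round(o["grip_width"],4))
E
python3 - <<'E'
from h import *
lev(); st()
E
```

```text
phi 3.348 r 81.1 z 0.1533 Ftan -0.45 Frad -0.81 Fz -0.68 yaw 0.24 q6 1.28 t 15.75 w 0.0236
t 15.75 p [0.4651 0.0114 0.1533] rot [ 3.141e+00 -2.000e-03  2.400e-01] F [ 0.88 -0.28 -0.68] M [-0.07  0.14 -0.01] w 0.0236 q [-0.05  0.16  1.82 -0.    1.16  1.28]
```

>>> play_rows:
  moves:
    - {"claw": 0.24,"linear": [-1.6,-8.5,0],"turn": [0,0,0.1]}
    - {"claw": 0.24,"linear": [-0.3,-16.9,0],"turn": [0,0,0.2]}
    - {"claw": 0.24,"linear": [0.6,-21,0],"turn": [0,0,0.25]}

```text
time_s: 16.12
ee_pos: [0.4614, 0.0322, 0.1547]
eef_rot: [3.141, -0.004, -0.012]
force: [0.6, -1.2, -0.1]
grip_width: 0.0222
```

```bash
python3 - <<'E'
from h import *
lev()
w=vision.camera("wrist"); cv2.imwrite("pics/w9.png",w); lev()
cv2.imwrite("pics/w9c.png",cv2.resize(w[150:384,150:360],None,fx=2.5,fy=2.5,interpolation=cv2.INTER_CUBIC))
E
```

```text
phi 3.091 r 83.2 z 0.1547 Ftan -1.19 Frad -0.7 Fz -0.1 yaw -0.012 q6 1.57 t 16.12 w 0.0222
phi 3.088 r 83.3 z 0.1547 Ftan 1.56 Frad 0.06 Fz 0.61 yaw -0.014 q6 1.58 t 16.18 w 0.0226
```

View pics/w9c.png

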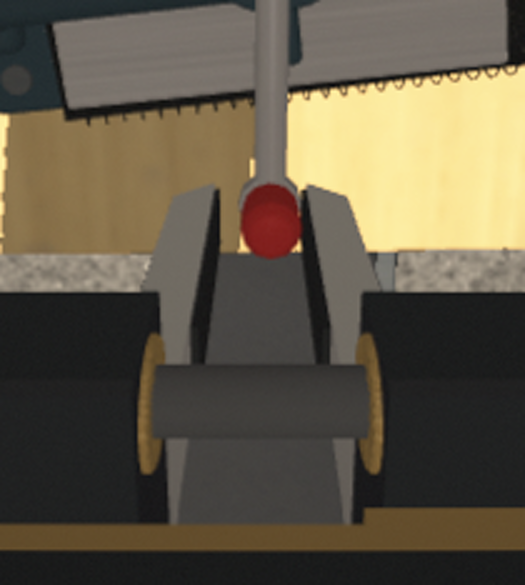

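>>> play_rows:
  moves:
    - {"claw": 0.24,"linear": [0.1,-4.2,1],"turn": [0,0.002,0.05]}
    - {"claw": 0.24,"linear": [0.4,-8.5,1.5],"turn": [0,0.003,0.1]}

```text
time_s: 16.42
ee_pos: [0.4625, 0.0409, 0.1544]
eef_rot: [-3.141, -0.009, -0.115]
force: [-0.5, -0.1, 0.7]
grip_width: 0.0226
```

```bash
python3 - <<'E'
from h import *
lev()
E
```

```text
phi 2.985 r 83.0 z 0.1544 Ftan -0.16 Frad 0.44 Fz 0.71 yaw -0.115 q6 1.7 t 16.43 w 0.0226
```

>>> play_rows:
  moves:
    - {"claw": 0.24,"linear": [0.1,-4.2,0],"turn": [0,0,0.05]}
    - {"claw": 0.24,"linear": [0.4,-8.5,0],"turn": [0,0,0.1]}

```text
time_s: 16.68
ee_pos: [0.4644, 0.0491, 0.1555]
eef_rot: [-3.141, -0.01, -0.216]
force: [1.4, -3.2, -1.5]
grip_width: 0.0225
```

```bash
python3 - <<'E'
from h import *
lev()
E
```

```text
phi 2.885 r 82.8 z 0.1555 Ftan -2.72 Frad -2.14 Fz -1.47 yaw -0.216 q6 1.81 t 16.68 w 0.0225
```

>>> play_rows:
  moves:
    - {"claw": 0.24,"linear": [0,-4.2,1],"turn": [0,-0.005,0.05]}
    - {"claw": 0.24,"linear": [0.2,-8.5,2.5],"turn": [0,-0.01,0.1]}

```text
time_s: 16.92
ee_pos: [0.467, 0.0568, 0.1543]
eef_rot: [-3.141, -0.002, -0.316]
force: [-2.3, -5.3, 4.6]
grip_width: 0.0227
```

```bash
python3 - <<'E'
from h import *
lev()
for i in range(2): vision.camera("wrist"); lev()
E
```

```text
phi 2.786 r 82.7 z 0.1543 Ftan -5.76 Frad 0.3 Fz 4.64 yaw -0.316 q6 1.93 t 16.93 w 0.0227
phi 2.782 r 82.7 z 0.1541 Ftan -4.26 Frad 0.05 Fz 2.56 yaw -0.319 q6 1.93 t 16.98 w 0.0227
phi 2.783 r 82.7 z 0.1541 Ftan -3.97 Frad -0.26 Fz 3.31 yaw -0.315 q6 1.93 t 17.02 w 0.0227
```

>>> play_rows:
  moves:
    - {"claw": 0.24,"linear": [0,-4.2,0],"turn": [0,0,0.05]}
    - {"claw": 0.24,"linear": [0.3,-8.5,0.3],"turn": [0,0,0.1]}

```text
time_s: 17.27
ee_pos: [0.4701, 0.0641, 0.1543]
eef_rot: [3.142, -0.003, -0.415]
force: [-1.4, -8.8, 0.6]
grip_width: 0.0227
```

```bash
python3 - <<'E'
from h import *
lev()
for i in range(3): vision.camera("wrist"); lev()
E
```

```text
phi 2.69 r 82.7 z 0.1543 Ftan -8.53 Frad -2.62 Fz 0.63 yaw -0.415 q6 2.05 t 17.27 w 0.0227
phi 2.685 r 82.7 z 0.1544 Ftan -6.18 Frad -2.14 Fz 0.17 yaw -0.418 q6 2.05 t 17.32 w 0.0224
phi 2.686 r 82.7 z 0.1544 Ftan -5.71 Frad -2.22 Fz -0.43 yaw -0.415 q6 2.05 t 17.38 w 0.0225
phi 2.687 r 82.7 z 0.1544 Ftan -4.68 Frad -2.02 Fz -0.31 yaw -0.414 q6 2.04 t 17.43 w 0.0229
```

>>> play_rows:
  moves:
    - {"claw": 0.24,"linear": [0,-2.8,0],"turn": [0,0,0.033]}

```text
time_s: 17.55
ee_pos: [0.4712, 0.066, 0.1546]
eef_rot: [3.141, -0.003, -0.446]
force: [-1.5, -9.9, -5.0]
grip_width: 0.0227
```

```bash
python3 - <<'E'
from h import *
lev()
E
```

```text
phi 2.664 r 82.6 z 0.1546 Ftan -9.48 Frad -3.21 Fz -5.04 yaw -0.446 q6 2.08 t 17.55 w 0.0227
```

>>> play_rows:
  moves:
    - {"claw": 0.3,"linear": [0,2.5,0],"turn": [0,0,0]}
    - {"claw": 0.38,"linear": [0,3,0],"turn": [0,0,0]}
    - {"claw": 0.38,"linear": [0,3,0],"turn": [0,0,0]}

```text
time_s: 17.92
ee_pos: [0.4701, 0.0633, 0.155]
eef_rot: [3.141, -0.004, -0.445]
force: [-0.9, -0.4, 0.4]
grip_width: 0.0353
```

```bash
python3 - <<'E'
from h import *
lev(); w=vision.camera("wrist"); cv2.imwrite("pics/w10.png",w); lev()
cv2.imwrite("pics/w10c.png",cv2.resize(w[100:384,150:360],None,fx=2,fy=2,interpolation=cv2.INTER_CUBIC))
E
```

```text
phi 2.699 r 82.4 z 0.155 Ftan -0.74 Frad 0.6 Fz 0.45 yaw -0.445 q6 2.07 t 17.93 w 0.0353
phi 2.698 r 82.4 z 0.1549 Ftan 0.3 Frad -0.18 Fz -0.76 yaw -0.445 q6 2.07 t 17.98 w 0.0359
```

View pics/w10c.png

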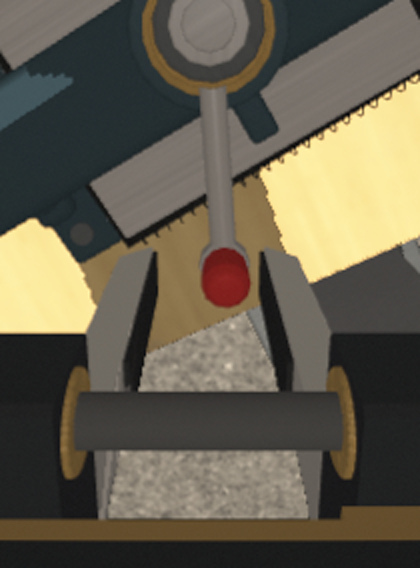

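>>> play_rows:
  moves:
    - {"claw": 0.38,"linear": [0,0,-25],"turn": [0,0,0]}
    - {"claw": 0.38,"linear": [0,0,-60],"turn": [0,0,0]}
    - {"claw": 0.38,"linear": [-30,0,-110],"turn": [0,0,0]}
    - {"claw": 0.38,"linear": [-75,0,-130],"turn": [0,0,0]}
    - {"claw": 0.38,"linear": [-75,0,-130],"turn": [0,0,0]}

```text
time_s: 18.6
ee_pos: [0.4011, 0.0968, 0.2867]
eef_rot: [-3.139, -0.007, -0.443]
force: [-0.2, -0.2, -0.4]
grip_width: 0.0358
```

```bash
python3 - <<'E'
from h import *
st(); s=vision.camera("side"); t=vision.camera("top"); cv2.imwrite("pics/s11.png",s);cv2.imwrite("pics/t11.png",t)
cv2.imwrite("pics/s11c.png",cv2.resize(s[165:305,210:330],None,fx=4.2,fy=4.2,interpolation=cv2.INTER_CUBIC))
cv2.imwrite("pics/t11c.png",cv2.resize(t[165:245,170:300],None,fx=6,fy=6,interpolation=cv2.INTER_CUBIC))
s0=cv2.imread("pics/side0.png"); t0=cv2.imread("pics/top0.png")
cv2.imwrite("pics/cmp.png",np.vstack([np.hstack([s0[150:370,180:370],s[150:370,180:370]]),np.hstack([t0[140:270,135:365][:,:190],t[140:270,135:365][:,:190]])]))
E
```

```text
t 18.6 p [0.4011 0.0968 0.2867] rot [-3.139 -0.007 -0.443] F [-0.19 -0.23 -0.38] M [-0.    0.15 -0.03] w 0.0358 q [ 0.15 -0.07  1.75 -0.    1.46  2.16]
```

View pics/s11c.png

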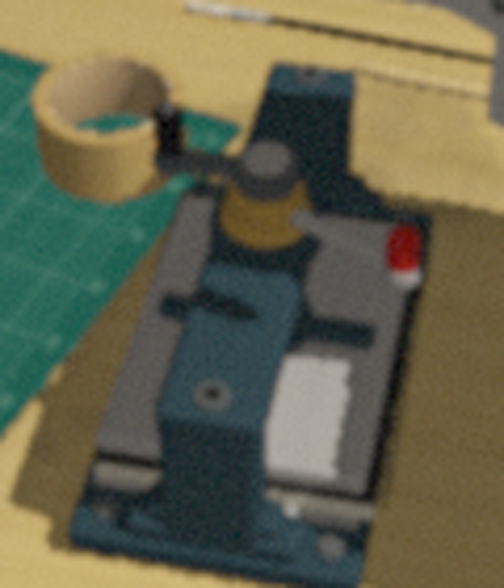

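View pics/s11.png

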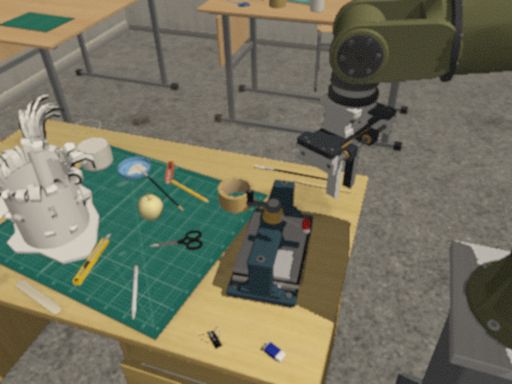

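View pics/t11c.png

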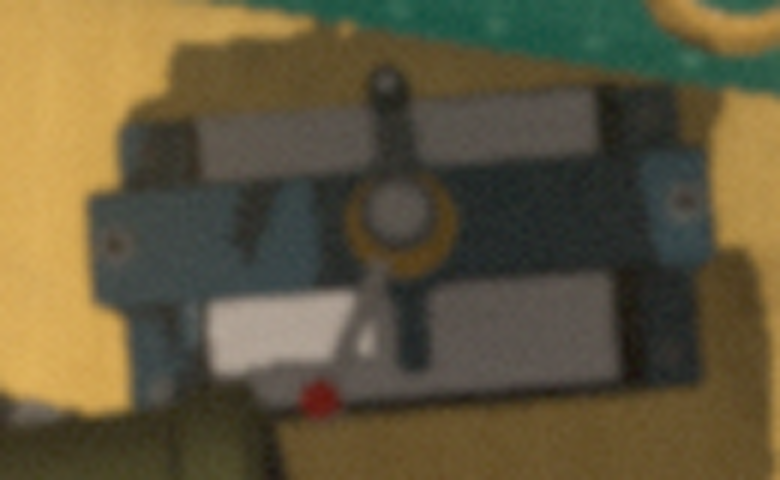

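```bash
python3 - <<'E'
from h import *
for z in(.26,.2,.1535): print(rel([.4695,.0636,z],-.44))
E
```

```text
(array([74.7,  0.3, 25. ]), array([ 0.   , -0.004, -0.004]))
(array([74.4,  0.3, 85. ]), array([ 0.   , -0.004, -0.004]))
(array([ 74.3,   0.3, 131.5]), array([ 0.   , -0.004, -0.004]))
```

>>> play_rows:
  moves:
    - {"claw": 0.38,"linear": [45,0.3,10],"turn": [0,-0.004,0]}
    - {"claw": 0.38,"linear": [74.5,0.3,30],"turn": [0,-0.004,0]}
    - {"claw": 0.38,"linear": [74.5,0.3,75],"turn": [0,-0.004,0]}
    - {"claw": 0.38,"linear": [74.5,0.3,120],"turn": [0,-0.004,0]}
    - {"claw": 0.38,"linear": [74.5,0.3,132],"turn": [0,-0.004,0]}
    - {"claw": 0.24,"linear": [74.5,0.3,132],"turn": [0,-0.004,0]}
    - {"claw": 0.24,"linear": [74.5,0.3,132],"turn": [0,-0.004,0]}

```text
time_s: 19.58
ee_pos: [0.4701, 0.0631, 0.1541]
eef_rot: [3.141, -0.001, -0.444]
force: [-1.4, -4.4, -2.8]
grip_width: 0.0234
```

```bash
python3 - <<'E'
from h import *
lev()
E
```

```text
phi 2.701 r 82.3 z 0.1541 Ftan -4.62 Frad -0.64 Fz -2.76 yaw -0.444 q6 2.07 t 19.57 w 0.0234
```

>>> play_rows:
  moves:
    - {"claw": 0.24,"linear": [0,-2,0],"turn": [0,0,0.02]}

```text
time_s: 19.7
ee_pos: [0.4709, 0.0644, 0.1549]
eef_rot: [3.14, -0.002, -0.465]
force: [-3.3, -7.7, -5.0]
grip_width: 0.0223
```

```bash
python3 - <<'E'
from h import *
lev()
E
```

```text
phi 2.682 r 82.1 z 0.1549 Ftan -8.38 Frad -0.47 Fz -4.98 yaw -0.465 q6 2.1 t 19.7 w 0.0223
```

>>> play_rows:
  moves:
    - {"claw": 0.24,"linear": [0,-2.5,0],"turn": [0,0,0.03]}

```text
time_s: 19.82
ee_pos: [0.4717, 0.0659, 0.1554]
eef_rot: [3.139, -0.002, -0.496]
force: [-4.0, -9.2, -7.6]
grip_width: 0.0227
```

```bash
python3 - <<'E'
from h import *
lev()
E
```

```text
phi 2.662 r 82.0 z 0.1554 Ftan -10.0 Frad -0.68 Fz -7.58 yaw -0.496 q6 2.13 t 19.82 w 0.0227
```

>>> play_rows:
  moves:
    - {"claw": 0.3,"linear": [0,3,0],"turn": [0,0,0]}
    - {"claw": 0.38,"linear": [0,4,0],"turn": [0,0,0]}
    - {"claw": 0.38,"linear": [0,4,0],"turn": [0,0,0]}
    - {"claw": 0.38,"linear": [0,4,-30],"turn": [0,0,0]}
    - {"claw": 0.38,"linear": [0,4,-65],"turn": [0,0,0]}
    - {"claw": 0.38,"linear": [-40,4,-110],"turn": [0,0,0]}
    - {"claw": 0.38,"linear": [-75,4,-130],"turn": [0,0,0]}
    - {"claw": 0.38,"linear": [-75,4,-130],"turn": [0,0,0]}

```text
time_s: 20.82
ee_pos: [0.4034, 0.0994, 0.2873]
eef_rot: [3.142, -0.005, -0.494]
force: [-0.4, -0.4, -0.5]
grip_width: 0.0358
```

```bash
python3 - <<'E'
from h import *
st(); s=vision.camera("side"); t=vision.camera("top"); cv2.imwrite("pics/s12.png",s)
s0=cv2.imread("pics/side0.png"); t0=cv2.imread("pics/top0.png"); st()
a=np.vstack([np.hstack([s0[150:370,190:370],s[150:370,190:370]]),np.hstack([t0[140:270,140:320],t[140:270,140:320]])])
cv2.imwrite("pics/cmp2.png",cv2.resize(a,None,fx=1.7,fy=1.7,interpolation=cv2.INTER_CUBIC))
E
```

```text
t 20.82 p [0.4034 0.0994 0.2873] rot [ 3.142 -0.005 -0.494] F [-0.44 -0.39 -0.47] M [0.07 0.13 0.03] w 0.0358 q [ 0.16 -0.07  1.74 -0.    1.46  2.22]
t 20.93 p [0.4041 0.0985 0.2852] rot [ 3.139e+00 -2.000e-03 -4.950e-01] F [ 0.64 -0.02 -1.09] M [ 0.04  0.15 -0.03] w 0.0359 q [ 0.15 -0.06  1.74 -0.    1.46  2.22]
```

View pics/cmp2.png

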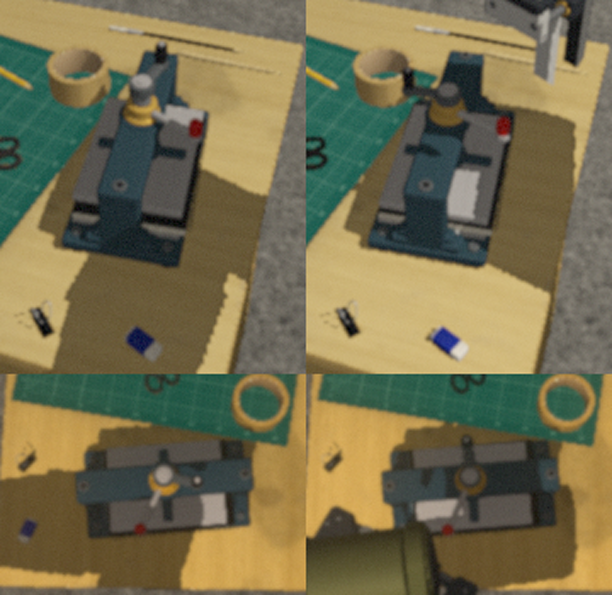

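The before and after pictures match: the clip, eraser, tape, brush and stick have not moved. The platen is down, the crank is wound, and the lever is back near its tight position. The gripper is clear of the press.

```bash
python3 -c "
from station import hand_in
print(hand_in())"
```

```text
the job is handed in; nothing more can be done
None
```

I slackened the lock nut, wound the platen down onto the notebook, tightened the nut again and handed the job in. The last reading before that was about 21 s of the 72 s allowed. No verdict was reported.

- **Slackening:** I swung the lever about 0.6 rad counterclockwise. Readings during the swing stayed around 1 N, so I never saw the expected 3 to 6 N break-loose force. The pictures showed the lever had turned, and the crank then turned freely with about 3 to 4 N.
- **Winding:** The crank went about 4.4 rad clockwise, roughly 0.7 turn. The push at the knob then rose to 9.0 N while moving and 7.5 N at hold. By the figures given, that is about 50 to 65 N on the notebook. I could not measure that pressure directly, and the gap under the platen was too dark to see in the side picture.
- **Tightening:** The bite began near lever angle 3.0 rad, and I tightened about 0.3 rad past it, with the push reaching 9.5 N. I went back and pushed again as a check. It took 10.0 N at the same angle, so the nut is firmly tight, about 30 to 40 N on the pad by the figures given. The peak is slightly above the 7 to 9 N called firm, but well under the 15 N strain limit.
- **Disagreement:** Force readings dropped by about 2 to 4 N once the arm stopped moving, and single readings varied by up to about 1 N. I relied on the moving values.
- **Last check:** The crank knob stayed where it was left while the nut was tightened. In before and after pictures, the notebook and the things round the press were not visibly shifted. The gripper was clear, with readings at the noise level.

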